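Set out the calibration bottle and soaking vial at the pH meter

ROBOT

A 6-joint arm with a two-finger parallel gripper is mounted at the origin on the work surface. World frame = base frame: x ahead of the robot, y to its left, z up, the work surface at z = 0. Lengths are in m, angles in degrees, forces in N, time in s.
With the tool pointing down it reaches from about 0.4 to 0.825 m from the base axis. Payload 7 kg.
Tool frame: the origin (TCP) lies between the finger pads; the fingertips stand 19 mm ahead of it and the grasp point (between the pads) is the TCP; y points along the fingers, x is the direction in which the jaws open and shut, and the axes are right-handed (so a half turn about y gives the same grasp; the last joint's range is limited). The gripper opens to 88 mm and grips with 3 to 60 N. Pads are 19 mm wide; open, the fingers measure 130 mm over their backs; the gripper's body (78 mm by 193 mm) begins 47 mm behind the grasp point.
Start: joints at [16.507, 20.546, 0.682, 0, -70.136, -16.507], TCP at [0.675, -0, 0.246] pointing down, gripper open.
Joint ranges: [-176.03, 176.03], [-82.01, 121.73], [-58.28, 71.71], [-173.87, 95.51], [-174.79, -0.11], [-173.66, 173.66]. Speed limits (degrees/s): [136.94, 136.94, 172.46, 180, 180, 180].

INTERFACE

Orientations are given as [roll, pitch, yaw] about the fixed x, y, z axes, in that order (R = Rz(yaw) Ry(pitch) Rx(roll)).
In Python, from plant import r gives the robot as it stands. The module is installed in compiled form; this text tells all that it offers.
- The arm moves only by the tool jog_arm, never from a script. Its argument "steps" is a list of rows, each a list of 5 numbers: the closure, from 0 (fully open) to 1 (shut), then the shift along the tool's x, y, z in m, then the turn about the tool's y in degrees. In form: [[jaw, x, y, z, turn], ...]. A call has 1 to 12 rows; each row shifts and turns the commanded pose from where the row before left it, along the tool's axes as they then stand; what a row does not reach is not made up. A row lasts 1/12 s, in which the tool goes at most 41.7 mm and 7.16 degrees, less where a joint would pass 70% of its speed; a pose out of reach is approached as far as the arm can. A call with a gripper value outside its range is refused whole. The fingers move at their own pace and stop on an object; "squeeze" is the grip in N (left out, the last holds). Time passes only in rows, so rows that do not move let the fingers close. It gives the time, the measured TCP pose, the force and the opening at its end, in the units of the state.
- r.get_state(): the state, without advancing time (a new reading comes with each control period).
- r.capture(name): name is "scene" or "side" or "wrist"; returns a dict with "image" (420x560x3 uint8, red, green, blue), "vfov" (degrees; the focal length in pixels is half the picture's height over the tangent of half this angle, whatever the lens; pixels are square), "cx", "cy" (the principal point, pixels), "R" (3x3) and "t" (3): a world point X has camera coordinates R X + t; the wrist camera has in their place "tool_from_camera" (4x4, takes a point from camera to tool coordinates, whose origin is the TCP and whose axes are the tool frame's). Camera axes: x right, y down, z forward; pixel columns grow to the right and rows downward; lengths in m; the calibration is good to about 2 mm. The wrist camera is an equidistant fisheye: a pixel r from the principal point sees the ray r / f radians off the axis. A picture is of the moment at which its call begins: read the wrist's pose just before it. There is no depth.
- r.close_job(): hands the job in, once; it reports no verdict.
The state is a dict: "time_s": time; "joints": joint angles; "qd": joint speeds; "joint_torque": joint torques, N m; "tcp_pos": TCP position; "eef_rot": TCP orientation; "contact_force": force on the tool from outside, world axes, zero at the start; "moment": the same for the moment, N m; "gripper_width": finger opening in m.
Only numpy, scipy, OpenCV 4.12 (cv2) and the standard library are available. Lean on these libraries where they do the work, as an engineer would, in place of code of your own. Each camera call takes 0.05 s, during which the arm holds its last target.

TASK

Get the pH meter's electrode stand ready for a calibration: from the sloped five-compartment bin take the tall round bottle with sloping shoulders and the slim straight-sided vial, and stand each one upright, right down on the floor of the empty round well in the stand's base that fits it. Leave the square bottle, the squat jar and the dropper bottle standing where they are in the bin and the beaker in its well, and do not touch the electrode or the boom it hangs from.

Things in the scene. Friction and masses are not known exactly. Their poses are not given: they have to be found in the camera images.
- bin: Fixed white plastic sloped bin, 384 mm wide (y), about 100 mm deep (x). Origin: on the table under its middle, z up, low front to -x. Five compartments in a row, centres at y = -152, -76, 0, 76, 152 mm, each 72 mm wide (y) and 62 mm deep inside. Each holds one of the five containers, in any order. Walls and dividers rise 42 mm square to the sloping floor.
- bay2 (a point): Middle of the floor of the bin's middle compartment, 32 mm above the table; axes as the bin's. All five floors slope down to the bin's front (-x) by 18 degrees (0.314 rad), so what stands on them leans 18 degrees, its top towards the bin's -x; it stands freely, with play around it in its compartment.
- bottle: The tall round bottle to set out: off-white plastic body 52 mm in diameter up to 68 mm, shoulders sloping to a 26 mm neck at 86 mm, ribbed grey round cap 30 mm in diameter from 92 to 120 mm (its top), firm enough to grip hard. About 0.15 kg, low half heaviest. Origin: centre of its underside, z along its axis to the cap. Starts in a compartment of the bin, leaning.
- vial: The slim vial to set out: off-white plastic, straight round body 36 mm in diameter up to 73 mm, a short 26 mm neck at 78 mm, ribbed grey round cap 30 mm in diameter from 80 to 110 mm (its top), firm enough to grip hard. About 0.07 kg, low half heaviest. Origin: centre of its underside, z along its axis to the cap. Starts in a compartment of the bin, leaning.
- square_bottle: Off-white square bottle with rounded edges, 50 x 50 mm, 74 mm to the shoulder, 30 mm grey cap from 90 to 118 mm; stays in its compartment. Origin: centre of its underside.
- jar: Squat round jar, 52 mm in diameter, with a grey lid 54 mm wide, 62 mm tall in all; stays in its compartment. Origin: centre of its underside.
- dropper: Small amber dropper bottle, 36 mm in diameter, 60 mm to the neck, black collar and narrow rubber teat up to 98 mm; stays in its compartment. Origin: centre of its underside.
- stand: Fixed electrode stand: ivory base block 180 mm (x) by 220 mm (y), 32 mm high, with three round wells 20 mm deep in its top; a 12 mm steel post at x = 70, y = 30 mm rises to 337 mm. Origin: on the table under the block's middle, z up. The two empty wells form the front row (towards -x): the large one on the -y side, the small one on the +y side. The rear well at x = 44, y = -66 mm holds the beaker.
- well_bottle (a point): Centre of the floor of the large empty front well, 58 mm in diameter, for the tall round bottle: 12 mm above the table, 20 mm below the block's top; at x = -46, y = -54 mm of the stand. Axes as the stand's.
- well_vial (a point): Centre of the floor of the small empty front well, 40 mm in diameter, for the vial: 12 mm above the table, 20 mm below the block's top; at x = -46, y = 54 mm of the stand. Axes as the stand's.
- boom: Ivory boom with the fragile pH electrode, one part, not to be touched. Origin: on the stand's post, 300 mm up; its x runs level along the 24 mm high boom to the electrode's axis at 125 mm. The electrode, up to 22 mm thick, hangs upright from 166 to 371 mm above the table. The boom swings easily; it starts turned away from the front wells, between the stand's +x and 63 degrees towards its +y.
- beaker: Small empty glass beaker, 50 mm in diameter and 72 mm tall, standing in the rear well of the stand's base; stays there. Origin: centre of its underside.
Things that resemble listed ones, but are neither listed nor needed, are in the scene too. Leave any red look-alike of the square_bottle alone.

How it is judged (in metres and radians):
At the end, for the whole second after the job is handed in: Bottle at rest in the large front well and vial in the small one, undersides within 3 mm of the well floor, within 6 mm (bottle) or 5 mm (vial) of its centre, upright within 0.06 rad; square bottle, jar and dropper in the bin within 25 mm of their starts, tilt under 0.7 rad; beaker within 15 mm (horizontal distance between bottle and well_bottle below 0.006 m and z of bottle in the frame of well_bottle below 0.003 m and angle between each of bottle, vial's own z axis and vertical below 0.06 rad and linear speed of each of bottle, vial below 0.02 m/s and horizontal distance between vial and well_vial below 0.005 m and z of vial in the frame of well_vial below 0.003 m and distance of each of square_bottle, jar, dropper from where it was at the start of the episode below 0.025 m and angle between each of square_bottle, jar, dropper's own z axis and vertical below 0.7 rad and distance of beaker from where it was at the start of the episode below 0.015 m); the robot touches nothing.
It fails at once if the square bottle, the jar or the dropper bottle is shifted more than 25 mm or knocked over (more than 0.7 rad from upright) (not (distance of each of square_bottle, jar, dropper from where it was at the start of the episode below 0.025 m and angle between each of square_bottle, jar, dropper's own z axis and vertical below 0.7 rad)).
It fails at once if the beaker is shifted more than 15 mm (distance of beaker from where it was at the start of the episode above 0.015 m).
It fails at once if the electrode or its boom is touched (more than 0.5 N) (contact force between boom and anything else above 0.5 N).
It also fails if it takes over 70 s, if anything falls off the work surface, if the arm or the gripper's body presses on something with over 40 N, if the wrist force passes 120 N, or if a joint passes its speed limit or range.

## Working session

There is one attempt and no reset: what is moved stays moved. The work goes in short steps, Python scripts to look and compute and a tool call to move; the robot and the scene stay as the last step left them, time stands still between calls to the robot, and variables do not carry over. Pictures are saved under pics/ and viewed, and the job is handed in when it is done.

Besides the shell and the picture viewer there is one more tool, called after "Request:" as name(argument=value, ...), one argument or row to a line, values as JSON. jog_arm: Moves the arm, as the interface text tells. Its arguments: {"type":"object","properties":{"steps":{"type":"array","items":{"type":"array","items":{"type":"number"}}},"squeeze":{"type":"number"}},"required":["steps"]}

```bash
mkdir -p pics; python3 - <<'E'
from plant import r
import cv2,numpy as np
s=r.get_state();print(s)
for n in["scene","side","wrist"]:
    c=r.capture(n);cv2.imwrite(f"pics/{n}0.png",c["image"][:,:,::-1])
    print(n,{k:(np.round(v,4).tolist() if not np.isscalar(v) else v) for k,v in c.items() if k!="image"})
E
```

```text
{'time_s': 0.0, 'joints': array([ 1.65073877e+01,  2.05922735e+01,  6.31991322e-01, -1.93424371e-02,
       -7.01355799e+01, -1.65073928e+01]), 'qd': array([ 0.03935615, -0.06885022, -0.03952038,  0.06545004, -0.07644408,
       -0.12619556]), 'joint_torque': array([-8.00930356e-04, -5.82726967e+01,  2.93058443e+01,  6.99745238e+00,
        6.93249181e-03, -2.06530804e-04]), 'tcp_pos': array([ 6.74530143e-01, -2.67956088e-05,  2.44602106e-01]), 'eef_rot': array([-8.99901927e+01, -9.70776897e-02,  1.79993399e+02]), 'contact_force': array([-0.16437592, -0.19007198,  0.53798142]), 'moment': array([-0.00759667, -0.02160252,  0.01564253]), 'gripper_width': 0.08781726517343867}
scene {'vfov': 44.75839143767398, 'cx': 272.1052748871029, 'cy': 210.3672540783946, 'R': [[-0.7862, 0.6179, -0.0003], [0.5028, 0.6395, -0.5816], [-0.3592, -0.4574, -0.8135]], 't': [0.4086, -0.1092, 1.4988]}
side {'vfov': 44.808310326356846, 'cx': 270.3239430550706, 'cy': 214.58473370425727, 'R': [[0.9929, -0.1186, 0.0059], [-0.086, -0.753, -0.6524], [0.0818, 0.6473, -0.7579]], 't': [-0.466, 0.1289, 1.3854]}
wrist {'vfov': 65.70646984690485, 'cx': 280.1292304117059, 'cy': 210.60049756823253, 'tool_from_camera': [[1.0, 0.001, -0.0001, -0.0002], [0.0004, -0.281, 0.9597, -0.1399], [0.0009, -0.9597, -0.281, 0.0764], [0.0, 0.0, 0.0, 1.0]]}
```

View pics/scene0.png

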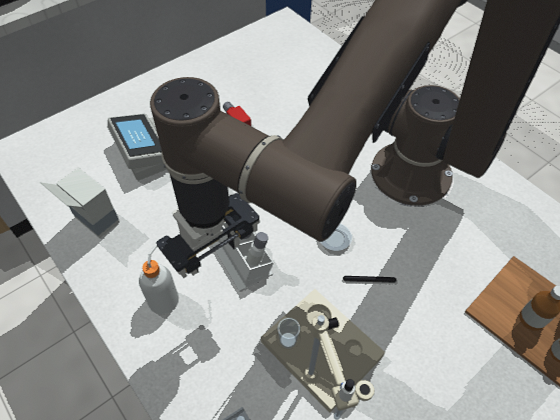

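View pics/side0.png

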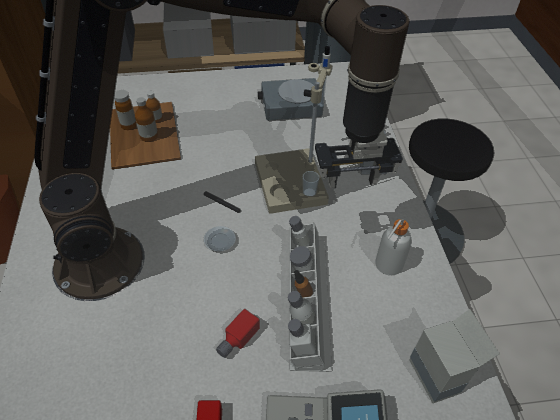

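View pics/wrist0.png

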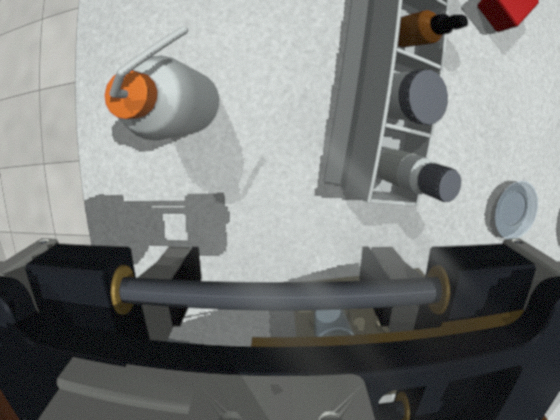

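The scene view has the gripper in front of the bin. The side view shows the bin at about (305,295), and the stand at about (290,180).

```bash
python3 - <<'E'
import cv2
a=cv2.imread("pics/side0.png")
cv2.imwrite("pics/s_bin.png",cv2.resize(a[205:380,250:370],None,fx=4*.85,fy=4*.85,interpolation=cv2.INTER_CUBIC))
cv2.imwrite("pics/s_stand.png",cv2.resize(a[40:220,230:370],None,fx=3.3,fy=3.3,interpolation=cv2.INTER_CUBIC))
a=cv2.imread("pics/scene0.png")
cv2.imwrite("pics/c_stand.png",cv2.resize(a[220:420,130:400],None,fx=2.9,fy=2.9,interpolation=cv2.INTER_CUBIC))
E
```

```text
(no output)
```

View pics/s_bin.png

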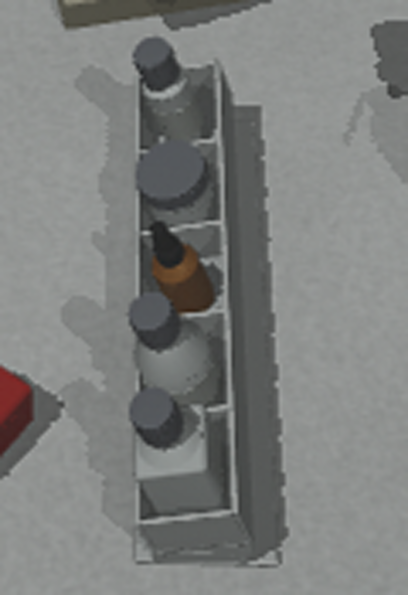

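View pics/s_stand.png

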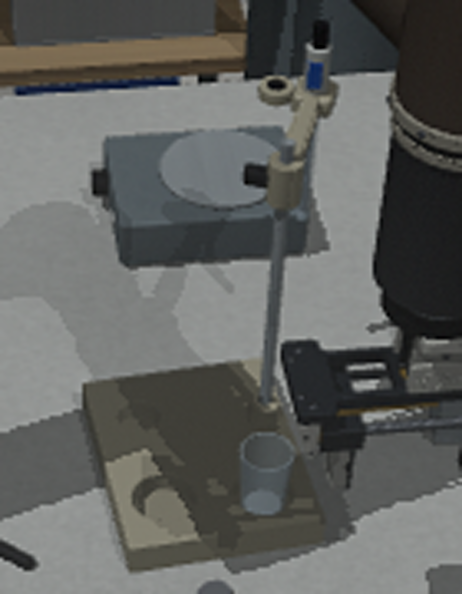

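View pics/c_stand.png

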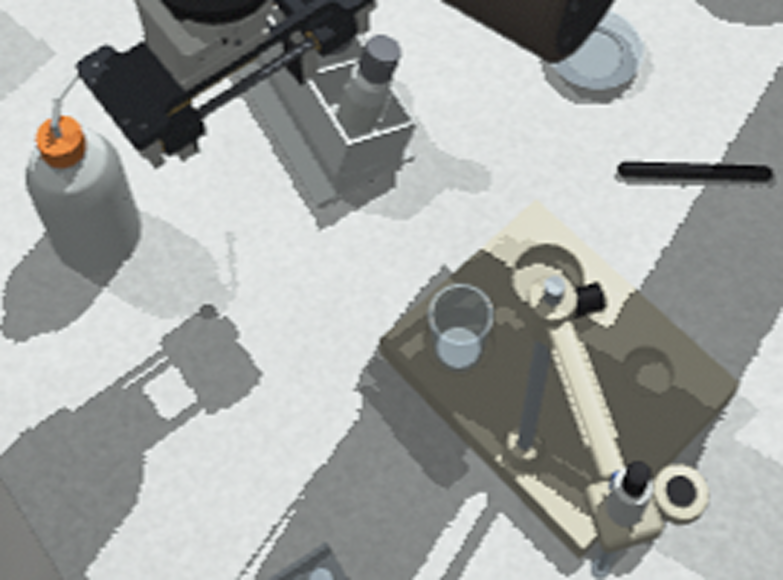

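Candidates in the side view, by cap pixel:
- **(296,222):** slim straight vial in the +y end compartment. This is the vial.
- **(301,256):** wide-lidded jar.
- **(297,273):** amber dropper.
- **(295,297):** round body with sloping shoulders. This is the bottle.
- **(296,328):** square bottle.
- **(245,325):** red square look-alike on the table.

The small gripper-shadowed wells are on the stand's left side. Next I cast rays for rough positions.

```bash
cat > h.py <<'E'
import numpy as np,cv2
from scipy.spatial.transform import Rotation as Ro
def f_of(c): return 210/np.tan(np.radians(c["vfov"]/2))
def ray(c,u,v,state=None):
    f=f_of(c);p=np.array([u-c["cx"],v-c["cy"]])
    if "R" in c:
        d=np.array([p[0]/f,p[1]/f,1.]);R=np.array(c["R"]);o=-R.T@c["t"];d=R.T@d
    else:
        rr=np.hypot(*p);th=rr/f
        d=np.array([*(np.sin(th)*p/max(rr,1e-9)),np.cos(th)])
        T=np.array(c["tool_from_camera"]);o=T[:3,3];d=T[:3,:3]@d
        W=Ro.from_euler("xyz",state["eef_rot"],degrees=True).as_matrix()
        o=W@o+state["tcp_pos"];d=W@d
    return o,d/np.linalg.norm(d)
def onz(c,u,v,z,state=None):
    o,d=ray(c,u,v,state);return o+d*(z-o[2])/d[2]
def tri(rs):
    A=0;b=0
    for o,d in rs:
        P=np.eye(3)-np.outer(d,d);A=A+P;b=b+P@o
    X=np.linalg.solve(A,b)
    return X,[np.linalg.norm((np.eye(3)-np.outer(d,d))@(X-o)) for o,d in rs]
def proj(c,X,state=None):
    X=np.array(X,float);f=f_of(c)
    if "R" in c:
        p=np.array(c["R"])@X+c["t"];return np.array([c["cx"]+f*p[0]/p[2],c["cy"]+f*p[1]/p[2]])
    W=Ro.from_euler("xyz",state["eef_rot"],degrees=True).as_matrix()
    T=np.array(c["tool_from_camera"]);p=W.T@(X-state["tcp_pos"]);p=T[:3,:3].T@(p-T[:3,3])
    h=np.hypot(p[0],p[1]);th=np.arctan2(h,p[2]);return np.array([c["cx"]+f*th*p[0]/h,c["cy"]+f*th*p[1]/h])
def shot(name,fn):
    from plant import r
    import pickle
    s=r.get_state();c=r.capture(name)
    cv2.imwrite(f"pics/{fn}.png",c["image"][:,:,::-1]);pickle.dump((c,s),open(fn+".pkl","wb"));return c,s
E
python3 - <<'E'
from h import *
c,s=shot("side","side1");w,_=shot("wrist","wrist1");k,_=shot("scene","scene1")
for n,u,v,z in [("vialcap",295.6,221.8,.145),("botcap",294.5,297,.15),("sqcap",296,328,.15),("binFrontBot",289,371,0),("binrearbot",333,372,0),("stand f-",230+128/3.3,40+570/3.3,0),("stand f+ top",230+85/3.3,40+382/3.3,.032),("stand r-",230+320/3.3,40+530/3.3,.032),("wellB",230+165/3.3,40+500/3.3,.032),("posttop",230+288/3.3,40+150/3.3,.337),("elec",320,100,.17)]:
    print(n,onz(c,u,v,z).round(3))
print("wrist vialcap",onz(w,440,183,.145,s).round(3),"jar",onz(w,424,96,.09,s).round(3))
for n,u,v,z in [("wellB",130+545/2.9,220+272/2.9,.032),("wellV",130+655/2.9,220+370/2.9,.032),("vialcap",130+382/2.9,220+50/2.9,.145),("cornerF+",130+737/2.9,220+385/2.9,.032),("F-",130+537/2.9,220+200/2.9,.032),("R-",130+382/2.9,220+345/2.9,.032),("elect",130+635/2.9,220+480/2.9,.371)]:
    print("scene",n,onz(k,u,v,z).round(3))
E
```

```text
vialcap [ 0.528 -0.039  0.145]
botcap [ 0.492 -0.261  0.15 ]
sqcap [ 0.484 -0.337  0.15 ]
binFrontBot [ 0.469 -0.366  0.   ]
binrearbot [ 0.571 -0.381  0.   ]
stand f- [0.48  0.124 0.   ]
stand f+ top [0.463 0.339 0.032]
stand r- [0.651 0.124 0.032]
wellB [0.519 0.175 0.032]
posttop [0.624 0.263 0.337]
elec [0.674 0.42  0.17 ]
wrist vialcap [ 0.544 -0.03   0.145] jar [ 0.538 -0.104  0.09 ]
scene wellB [0.519 0.174 0.032]
scene wellV [0.506 0.29  0.032]
scene vialcap [ 0.535 -0.02   0.145]
scene cornerF+ [0.464 0.338 0.032]
scene F- [0.481 0.121 0.032]
scene R- [0.661 0.141 0.032]
scene elect [0.678 0.391 0.371]
```

Request:
jog_arm(
  steps=[
    [0.1,0,0,0,7.1],
    [0.1,0,0,0,7.1],
    [0.1,0,0,0,7.1],
    [0.1,0,0,0,7.1],
    [0.1,0,0,0,7.1],
    [0.1,0,0,0,7.1],
    [0.1,0,0,0,7.1],
    [0.1,0,0,0,7.1],
    [0.1,0,0,0,7.1],
    [0.1,0,0,0,7.1],
    [0.1,0,0,0,7.1],
    [0.1,0,0,0,7.1],
  ],
  squeeze=30,
)

```text
time_s: 1.3
tcp_pos: [0.6749, -0.0, 0.2455]
eef_rot: [-90.0, -0.0, 94.4]
contact_force: [-0.3, 0.7, -1.0]
gripper_width: 0.079
```

Request:
jog_arm(
  steps=[
    [0.4,-0.02,0,0,7.1],
    [0.4,-0.03,0,0,7.1],
    [0.4,-0.03,0,0,0],
    [0.4,-0.02,0,0,0],
    [0.4,0,0,0,0],
    [0.4,0,0,0,0],
  ],
)

```text
time_s: 1.8
tcp_pos: [0.667, -0.1004, 0.2455]
eef_rot: [-90.0, -0.0, 80.5]
contact_force: [0.5, 0.1, 0.2]
gripper_width: 0.0535
```

```bash
python3 - <<'E'
from h import *
c,s=shot("wrist","w2");print(s["tcp_pos"],s["eef_rot"],s["time_s"],s["gripper_width"])
shot("scene","scene2")
E
```

```text
[ 0.66704883 -0.10035321  0.245536  ] [-8.99974883e+01 -2.58248862e-03  8.04899609e+01] 1.8 0.053497272362011496
```

View pics/w2.png

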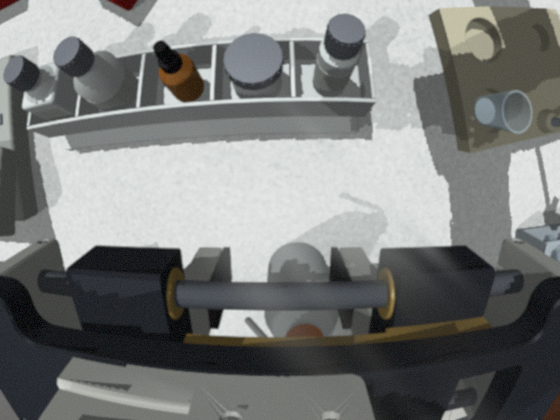

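The bin shows caps at vial (344,27), jar (254,58), dropper (163,47), bottle (72,55) and square (20,70). Both wells are at the top right. I'll move the camera over the bin for a better, second view.

Request:
jog_arm(
  steps=[
    [0.4,-0.02,0,0.03,0],
    [0.4,-0.02,0,0.03,0],
    [0.4,0,0,0.03,0],
    [0.4,0,0,0.02,0],
    [0.4,0,0,0,0],
    [0.4,0,0,0,0],
  ],
)

```text
time_s: 2.4
tcp_pos: [0.5521, -0.1199, 0.2466]
eef_rot: [-90.1, -0.0, 80.7]
contact_force: [0.4, -0.5, 0.6]
gripper_width: 0.0525
```

```bash
python3 - <<'E'
from h import *
c,s=shot("wrist","w3");print(s["tcp_pos"],s["eef_rot"],s["time_s"],s["gripper_width"])
E
```

```text
[ 0.55205629 -0.11985245  0.24655636] [-9.00989578e+01 -2.50275506e-02  8.06927165e+01] 2.4 0.05246965366394357
```

View pics/w3.png

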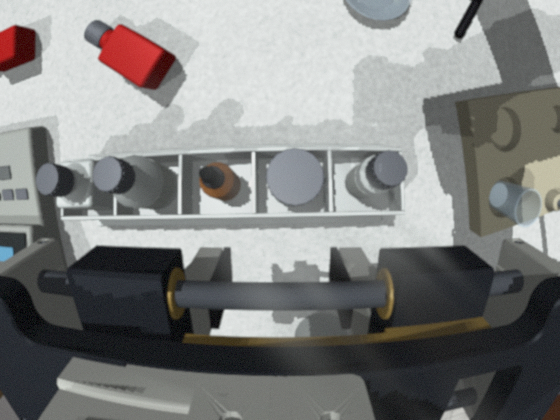

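View pics/scene2.png

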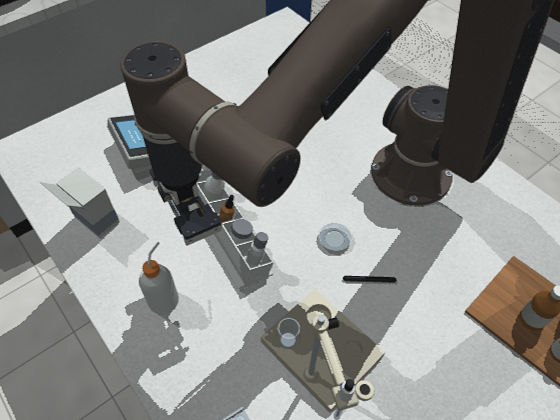

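```bash
python3 - <<'E'
import cv2,numpy as np
a=cv2.imread("pics/w2.png");b=cv2.imread("pics/w3.png")
z=lambda im,x,y,w=90,h=80:cv2.resize(im[y:y+h,x:x+w],None,fx=4,fy=4,interpolation=cv2.INTER_CUBIC)
cv2.imwrite("pics/caps.png",np.vstack([np.hstack([z(a,300,0,90,70),z(a,40,30,90,70)]),np.hstack([z(b,335,140,90,70),z(b,85,145,90,70)])]))
E
```

```text
(no output)
```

View pics/caps.png

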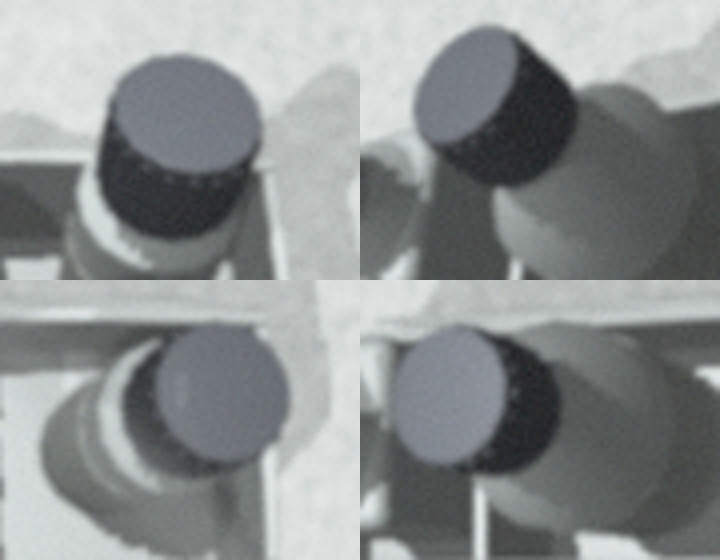

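The cap tops are clean blue-grey ellipses in both views, with black ribbed sides. The vial shows its straight body, and the bottle shows its rounded sloping shoulder.

```bash
cat >> h.py <<'E'
def captop(c,u,v,lo=85,hi=150,show=False):
    im=c["image"].astype(int);
    g=im.mean(2);bl=im[:,:,2]-im[:,:,0]
    m=((g>lo)&(g<hi)&(bl>4)).astype(np.uint8)
    m=cv2.morphologyEx(m,cv2.MORPH_OPEN,np.ones((3,3)))
    n,l,st,ce=cv2.connectedComponentsWithStats(m)
    k=l[int(v),int(u)]
    if k==0: return None
    cs,_=cv2.findContours((l==k).astype(np.uint8),cv2.RETR_EXTERNAL,cv2.CHAIN_APPROX_NONE)
    return st[k].tolist(),ce[k],cv2.fitEllipse(max(cs,key=len))
E
python3 - <<'E'
from h import *
import pickle
w2,s2=pickle.load(open("w2.pkl","rb"));w3,s3=pickle.load(open("w3.pkl","rb"))
for n,a,b in[("vial",(346,28),(391,168)),("bottle",(66,52),(112,174))]:
    print(w2["image"][a[1],a[0]],w2["image"][a[1]+20,a[0]])
    A=captop(w2,*a);B=captop(w3,*b);print(n,A,B)
    print(tri([ray(w2,*A[2][0],s2),ray(w3,*B[2][0],s3)]))
    print(tri([ray(w2,*A[1],s2),ray(w3,*B[1],s3)]))
E
```

```text
[118 123 131] [51 54 55]
vial ([327, 14, 39, 30, 850], array([346.20588235,  28.45647059]), ((346.194580078125, 28.439233779907227), (27.486194610595703, 37.38597106933594), 105.11489868164062)) ([374, 151, 33, 35, 940], array([389.98617021, 167.74893617]), ((389.9769287109375, 167.74290466308594), (32.06401443481445, 35.4966926574707), 152.56288146972656))
(array([ 0.52899807, -0.02609819,  0.13472725]), [np.float64(7.6189267510673994e-06), np.float64(7.618926751041682e-06)])
(array([ 0.5290081 , -0.02608584,  0.13470838]), [np.float64(6.291546198219024e-06), np.float64(6.2915461981913506e-06)])
[121 126 133] [55 55 56]
bottle ([54, 37, 25, 29, 522], array([65.95210728, 50.90421456]), ((65.957763671875, 50.89116287231445), (18.72174072265625, 33.003116607666016), 37.10237503051758)) ([92, 156, 30, 36, 827], array([106.43168077, 173.5356711 ]), ((106.42987060546875, 173.5237274169922), (28.485605239868164, 35.09623336791992), 17.805334091186523))
(array([ 0.49255363, -0.25656772,  0.14440936]), [np.float64(0.00023183647642967573), np.float64(0.00023183647642963893)])
(array([ 0.49256411, -0.25657088,  0.14441106]), [np.float64(0.00022911297120453605), np.float64(0.0002291129712045626)])
```

Vial cap top is (0.529, -0.026, 0.135) and bottle cap top is (0.493, -0.257, 0.144). The expected heights were about 0.136 and 0.146, the spacing between them is 233 mm (expected 228 plus play), and bin yaw is about -9°. All of this agrees, so I'll take the vial first.

Request:
jog_arm(
  steps=[
    [0.4,0.03,0,0.012,0],
    [0.4,0.03,0,0.012,0],
    [0.4,0.029,0,0.01,0],
    [0.4,0,0.03,0,0],
    [0.4,0,0.03,0,0],
    [0.4,0,0.02,0,0],
    [0.4,0,0,0,0],
    [0.4,0,0,0,0],
  ],
)

```text
time_s: 3.12
tcp_pos: [0.5336, -0.0271, 0.1649]
eef_rot: [-89.9, 0.1, 80.7]
contact_force: [0.8, -0.2, -0.1]
gripper_width: 0.0528
```

```bash
python3 - <<'E'
from h import *
c,s=shot("wrist","w4");print(s["tcp_pos"],s["eef_rot"],s["time_s"],s["gripper_width"])
shot("side","side4")
E
```

```text
[ 0.53364084 -0.02708224  0.16485808] [-89.87755057   0.09088647  80.65224258] 3.1167 0.052802444318117106
```

View pics/w4.png

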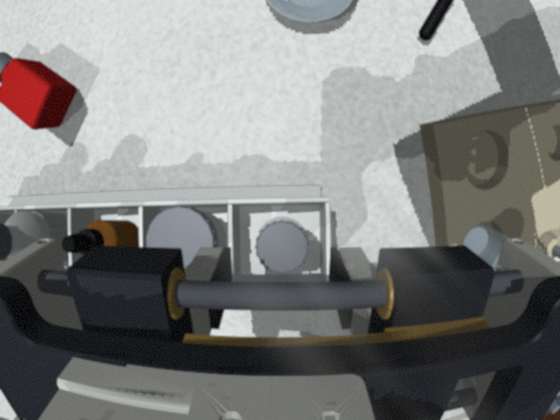

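View pics/side4.png

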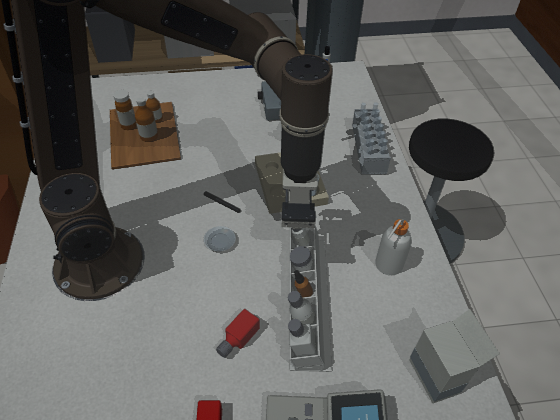

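The vial cap at (281,245) is centred between the fingers. Next: lower and grip.

Request:
jog_arm(
  steps=[
    [0.4,0,0.02,0,0],
    [0.4,0,0.02,0,0],
    [0.4,0,0,0,0],
    [0.7,0,0,0,0],
    [0.7,0,0,0,0],
    [0.7,0,0,0,0],
    [0.7,0,0,0,0],
    [0.7,0,0,0,0],
  ],
  squeeze=20,
)

```text
time_s: 3.88
tcp_pos: [0.534, -0.0271, 0.1268]
eef_rot: [-90.1, -0.1, 80.6]
contact_force: [-1.0, 1.2, 4.3]
gripper_width: 0.0296
```

Request:
jog_arm(
  steps=[
    [0.7,0,-0.0095,0.0031,0],
    [0.7,0,-0.019,0.0062,0],
    [0.7,0,-0.019,0.0062,0],
    [0.7,0,-0.0285,0.0093,0],
    [0.7,0,-0.0285,0.0093,0],
    [0.7,0,-0.02,0,0],
    [0.7,0,0,0,0],
    [0.7,0,0,0,0],
  ],
)

```text
time_s: 4.55
tcp_pos: [0.4998, -0.0216, 0.252]
eef_rot: [-90.2, -0.1, 80.6]
contact_force: [-1.0, -0.5, -1.9]
gripper_width: 0.0295
```

```bash
python3 - <<'E'
from h import *
c,s=shot("wrist","w5");print(s["tcp_pos"],s["eef_rot"],s["time_s"],s["gripper_width"],s["contact_force"])
c,_=shot("side","side5");shot("scene","scene5")
import cv2
a=cv2.imread("pics/side5.png")[120:340,220:400];b=cv2.imread("pics/scene5.png")[180:400,170:370]
cv2.imwrite("pics/v5.png",np.hstack([cv2.resize(a,None,fx=2.1,fy=2.1,interpolation=2),cv2.resize(b,None,fx=2.1,fy=2.1,interpolation=2)]))
E
```

```text
[ 0.49977812 -0.02162638  0.25203608] [-90.17743596  -0.09883905  80.60848505] 4.55 0.029453537942322187 [-1.04212687 -0.46143027 -1.90023763]
```

View pics/v5.png

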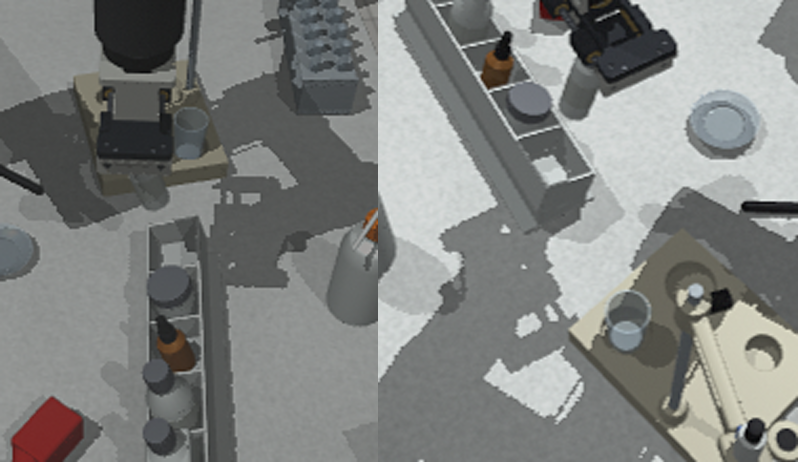

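View pics/w5.png

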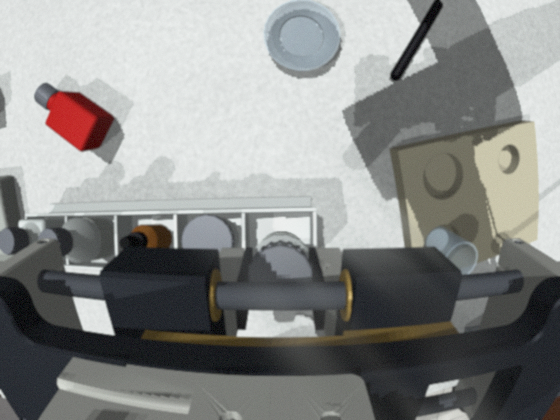

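The vial is held and still leaning, and both empty wells are visible in the wrist view at (444,175) and (509,158). I'll measure them before moving on.

```bash
python3 - <<'E'
import cv2,numpy as np
a=cv2.imread("pics/w5.png")[110:280,380:550];b=cv2.imread("pics/scene5.png")[280:400,260:400]
c=cv2.imread("pics/w3.png")[80:240,440:560]
cv2.imwrite("pics/wells.png",cv2.resize(a,(595,595),interpolation=cv2.INTER_CUBIC))
cv2.imwrite("pics/wells2.png",cv2.resize(b,None,fx=5,fy=5,interpolation=cv2.INTER_CUBIC))
E
```

```text
(no output)
```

View pics/wells.png

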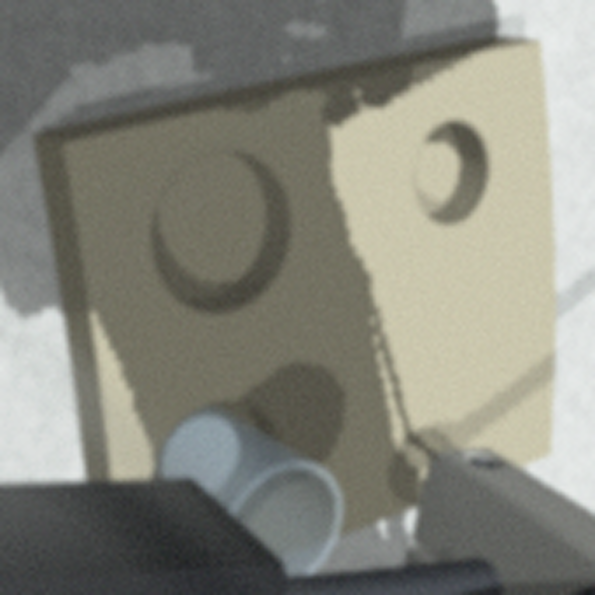

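View pics/wells2.png

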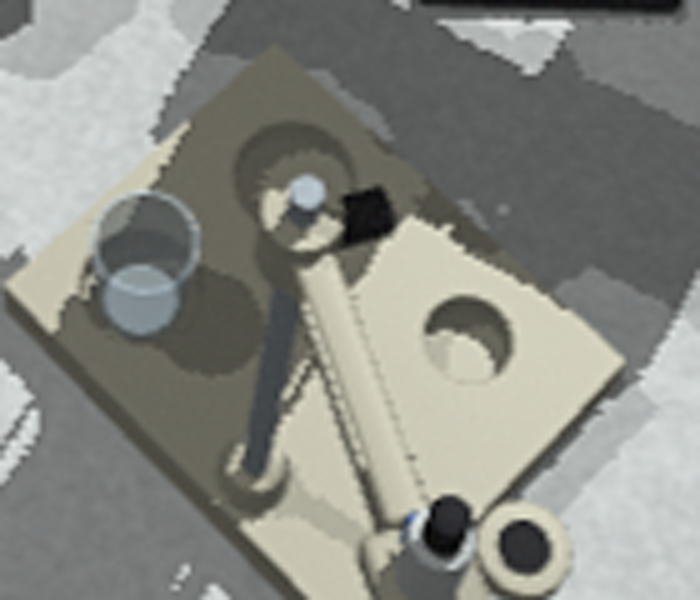

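```bash
python3 - <<'E'
from h import *
import pickle
L=lambda n:pickle.load(open(n+".pkl","rb"))
w5,s5=L("w5");sc,_=L("scene5")
b=(443.1,176.0);v=(508.7,159);
print("w5 B",onz(w5,*b,.032,s5),"V",onz(w5,*v,.032,s5));print("scene V",onz(sc,353.7,347.8,.032))
print(tri([ray(w5,*v,s5),ray(sc,353.7,347.8)]))
B=onz(w5,*b,.032,s5);V=onz(w5,*v,.032,s5);d=V-B;print(np.linalg.norm(d),np.degrees(np.arctan2(-d[0],d[1])))
print("post top",onz(sc,260+307/5,280+192/5,.337),"elec",onz(sc,260+450/5,280+515/5,.371))
E
```

```text
w5 B [0.51884544 0.17778674 0.032     ] V [0.50882064 0.28564418 0.032     ]
scene V [0.50973656 0.28714913 0.032     ]
(array([0.50918265, 0.28686781, 0.0304996 ]), [np.float64(1.4615505066287014e-05), np.float64(1.4615505066367201e-05)])
0.10832231809220808 5.310095634951329
post top [0.62722951 0.27361958 0.337     ] elec [0.67446857 0.38899376 0.371     ]
```

The wells measure 108.3 mm apart (108 expected), the rim height is 0.0305 m (0.032 expected) and the stand's yaw is 5.3°. All consistent. Since the tool cannot tilt, I'll right the vial on clear table near (0.45, 0.06).

Request:
jog_arm(
  steps=[
    [0.7,0.02,0,0.02,0],
    [0.7,0.03,0,0.03,0],
    [0.7,0.023,0,0.013,0],
    [0.7,0,0.03,0,0],
    [0.7,0,0.035,0,0],
    [0.7,0,0.035,0,0],
    [0.7,0,0.03,0,0],
    [0.7,0,0.012,0,0],
    [0.7,0,0,0,0],
    [0.7,0,0,0,0],
  ],
)

```text
time_s: 5.53
tcp_pos: [0.4493, 0.0594, 0.1072]
eef_rot: [-89.9, 0.1, 80.6]
contact_force: [0.7, 0.0, 0.5]
gripper_width: 0.0292
```

```bash
python3 - <<'E'
from h import *
c,s=shot("side","side6");print(s["tcp_pos"],s["time_s"],s["contact_force"])
shot("scene","scene6")
a=cv2.imread("pics/side6.png")[150:260,200:340];b=cv2.imread("pics/scene6.png")[200:340,220:400]
cv2.imwrite("pics/v6.png",np.hstack([cv2.resize(a,(500,393),interpolation=2),cv2.resize(b,(300,393),interpolation=2)]))
E
```

```text
[0.44926524 0.05939374 0.10722206] 5.5333 [0.70235445 0.04000268 0.48977169]
```

View pics/v6.png

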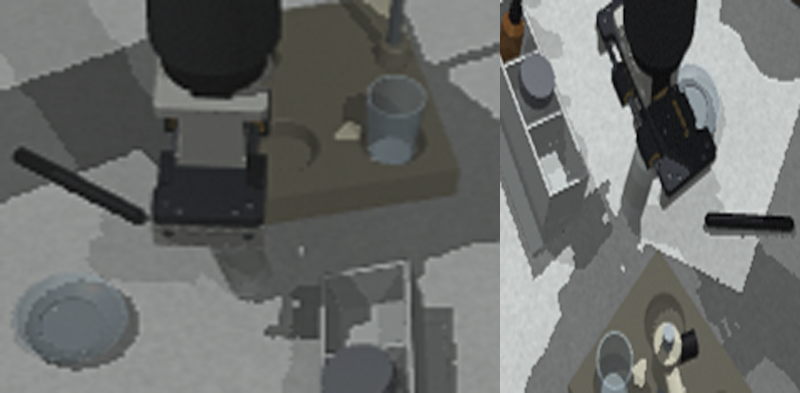

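Request:
jog_arm(
  steps=[
    [0.7,0,0.002,0,0],
    [0.7,0,0.002,0,0],
    [0.7,0,0,0,0],
  ],
)

```text
time_s: 5.88
tcp_pos: [0.45, 0.06, 0.1044]
eef_rot: [-90.0, -0.0, 80.6]
contact_force: [0.3, -0.9, -0.1]
gripper_width: 0.0293
```

Request:
jog_arm(
  steps=[
    [0.7,0,0.002,0,0],
    [0.7,0,0.001,0,0],
    [0.7,0,0,0,0],
    [0.7,0,0,0,0],
  ],
  squeeze=5,
)

```text
time_s: 6.22
tcp_pos: [0.4498, 0.0599, 0.1011]
eef_rot: [-90.0, -0.0, 80.6]
contact_force: [0.2, 0.8, 0.3]
gripper_width: 0.0299
```

Request:
jog_arm(
  steps=[
    [0.7,0,0,-0.004,0],
    [0.7,0,0,-0.004,0],
    [0.7,0,0,-0.004,0],
    [0.7,0,0,-0.004,0],
    [0.7,0,0,-0.004,0],
    [0.7,0,0,-0.004,0],
    [0.7,0,0,-0.004,0],
    [0.7,0,0,0,0],
  ],
  squeeze=3,
)

```text
time_s: 6.88
tcp_pos: [0.4781, 0.0552, 0.1009]
eef_rot: [-90.0, 0.0, 80.6]
contact_force: [-0.0, 0.5, -0.4]
gripper_width: 0.03
```

```bash
python3 - <<'E'
from h import *
c,s=shot("side","side7");print(s["tcp_pos"],s["time_s"],s["contact_force"])
shot("scene","scene7")
a=cv2.imread("pics/side7.png")[150:260,200:340];b=cv2.imread("pics/scene7.png")[200:340,220:400]
cv2.imwrite("pics/v7.png",np.hstack([cv2.resize(a,(500,393),interpolation=2),cv2.resize(b,(300,393),interpolation=2)]))
E
```

```text
[0.47811837 0.05518826 0.10090896] 6.8833 [-0.03457944  0.54779207 -0.43483623]
```

View pics/v7.png

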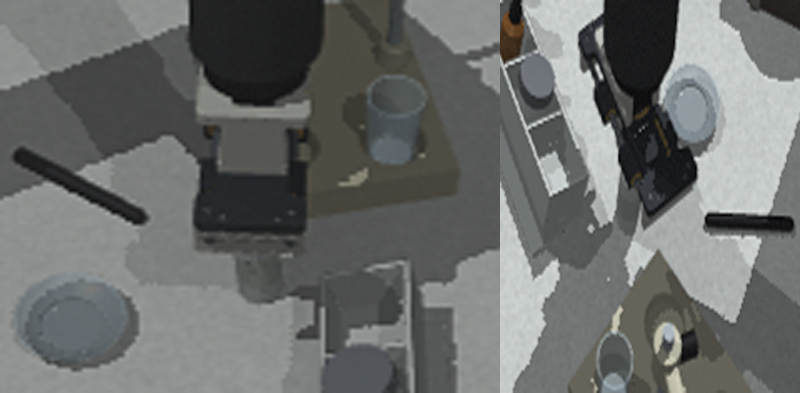

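The vial pivoted and now looks upright. I'll release it so it stands flat, check, and regrip.

Request:
jog_arm(
  steps=[
    [0.5,0,0,0,0],
    [0.5,0,0,0,0],
    [0.5,0,0,0,0],
    [0.5,0,0,0,0],
    [0.5,0,0,0,0],
    [0.5,0,0,0,0],
  ],
)

```text
time_s: 7.48
tcp_pos: [0.4774, 0.0553, 0.1011]
eef_rot: [-90.0, -0.0, 80.6]
contact_force: [0.5, 0.3, -0.1]
gripper_width: 0.044
```

```bash
python3 - <<'E'
from h import *
c,s=shot("wrist","w8");print(s["tcp_pos"],s["time_s"],s["gripper_width"])
a=cv2.imread("pics/w8.png")[180:420,150:420]
k,_=shot("side","side8");b=cv2.imread("pics/side8.png")[190:240,240:310]
cv2.imwrite("pics/v8.png",np.hstack([cv2.resize(a,(440,390)),cv2.resize(b,(350,390),interpolation=2)]))
E
```

```text
[0.47735846 0.05531944 0.10110021] 7.4833 0.04404978784992556
```

View pics/v8.png

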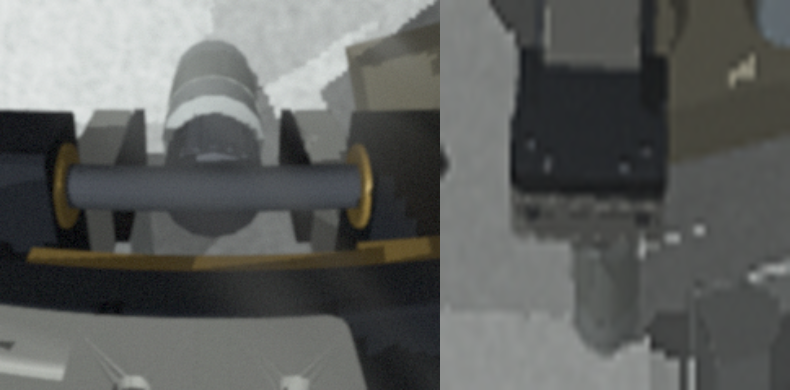

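```bash
python3 - <<'E'
from h import *
import pickle
w,s=pickle.load(open("w8.pkl","rb"))
k=270/440
p=onz(w,150+205*k,180+40*k,0,s);print("near base",p)
W=Ro.from_euler("xyz",s["eef_rot"],degrees=True).as_matrix();zt=W[:,2]
ax=p-zt*.018;print("axis",ax,"tcp",s["tcp_pos"])
for h,rr,sg in[(.073,.018,1),(.08,.015,1),(.11,.015,1),(.11,.015,-1)]:
    q=proj(w,ax+zt*rr*sg+[0,0,h],s);print(h,sg,(q-[150,180])/k)
E
python3 - <<'E'
import cv2
a=cv2.imread("pics/w8.png")[195:330,220:330]
cv2.imwrite("pics/v8b.png",cv2.resize(a,None,fx=4.4,fy=4.4,interpolation=2))
E
```

```text
near base [0.46709707 0.05326367 0.        ]
axis [4.84855613e-01 5.03252650e-02 5.73723550e-07] tcp [0.47735846 0.05531944 0.10110021]
0.073 1 [202.42474413  96.43824188]
0.08 1 [202.12704345 112.60721816]
0.11 1 [200.33330758 154.7772331 ]
0.11 -1 [201.23235264 241.01754053]
```

View pics/v8b.png

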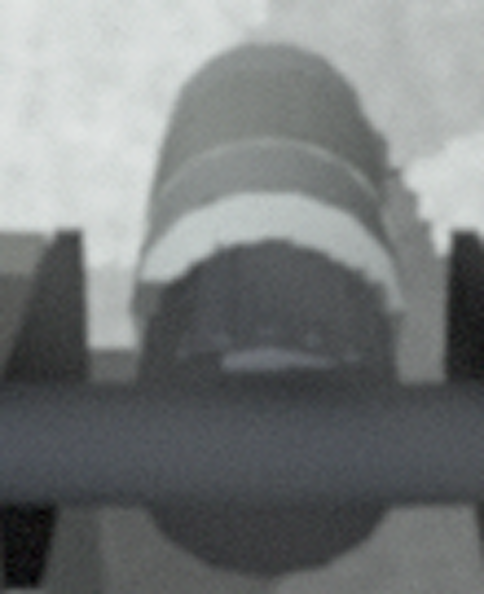

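The near edge of the cap projects within 1 px of an upright model, and the axis is about 7 mm ahead of the TCP. I'll centre on it, grip and lift.

Request:
jog_arm(
  steps=[
    [0.5,0,0,-0.0035,0],
    [0.5,0,0,-0.0035,0],
    [0.5,0,0,0,0],
    [0.7,0,0,0,0],
    [0.7,0,0,0,0],
    [0.7,0,0,0,0],
    [0.7,0,0,0,0],
    [0.7,0,-0.01,0,0],
    [0.7,0,-0.03,0,0],
    [0.7,0,-0.03,0,0],
    [0.7,0,-0.03,0,0],
    [0.7,0,0,0,0],
  ],
  squeeze=20,
)

```text
time_s: 8.58
tcp_pos: [0.4872, 0.055, 0.2069]
eef_rot: [-90.5, -0.2, 80.7]
contact_force: [1.1, 0.4, -1.0]
gripper_width: 0.0295
```

Request:
jog_arm(
  steps=[
    [0.7,0.02,0,0.002,0],
    [0.7,0.035,0,0.003,0],
    [0.7,0.035,0,0.003,0],
    [0.7,0.02,0,0.002,0],
    [0.7,0,0,0,0],
    [0.7,0,0,0,0],
    [0.7,0,0,0,0],
  ],
)

```text
time_s: 9.17
tcp_pos: [0.492, 0.1641, 0.2006]
eef_rot: [-90.0, 0.0, 80.6]
contact_force: [-0.0, -0.4, -0.8]
gripper_width: 0.03
```

```bash
python3 - <<'E'
from h import *
c,s=shot("wrist","w9");print(s["tcp_pos"],s["eef_rot"],s["time_s"],s["gripper_width"])
a=cv2.imread("pics/w9.png");cv2.imwrite("pics/w9b.png",cv2.resize(a[100:350,200:560],None,fx=2.2,fy=2.2,interpolation=2))
k,_=shot("side","side9");k,_=shot("scene","scene9")
E
```

```text
[0.49199635 0.16406984 0.20064883] [-8.99604968e+01  3.17652107e-02  8.06237131e+01] 9.1667 0.03003097063564801
```

View pics/w9b.png

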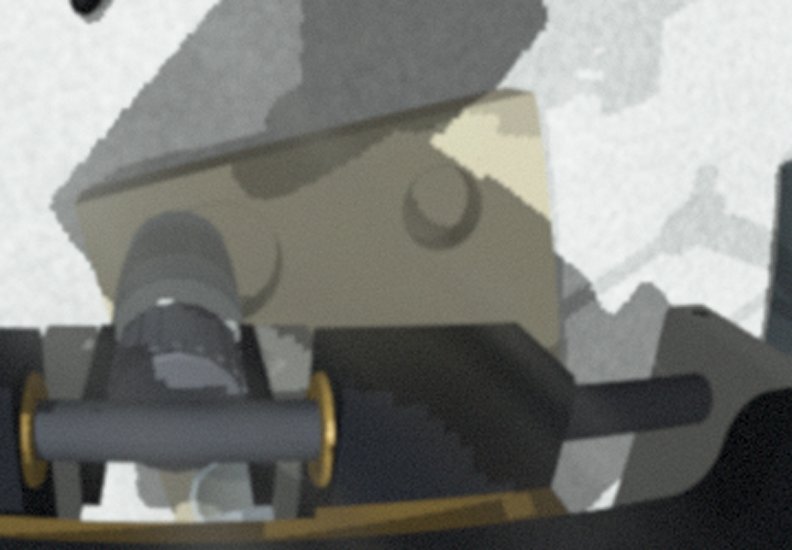

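View pics/side9.png

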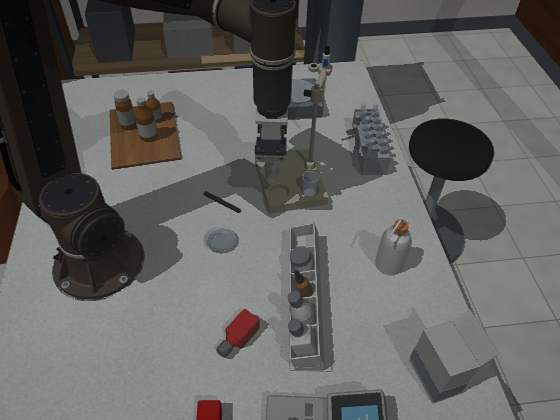

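View pics/scene9.png

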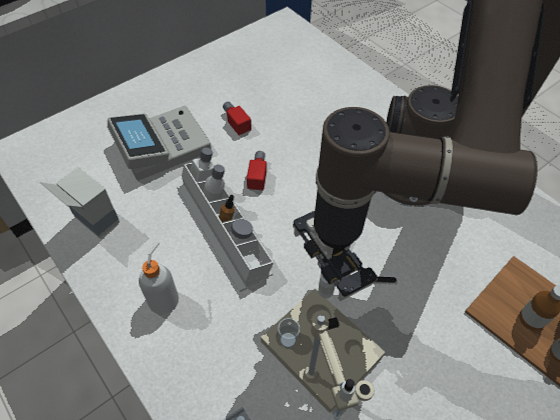

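The small well's rim is centred at (400.7,193.6), and the vial hangs upright between the fingers. The scene view shows the boom well behind the front row.

```bash
python3 - <<'E'
from h import *
import pickle
w,s=pickle.load(open("w9.pkl","rb"));w5,s5=pickle.load(open("w5.pkl","rb"));sc=pickle.load(open("scene5.pkl","rb"))[0]
V=onz(w,400.7,193.6,.032,s);print("V",V)
print(tri([ray(w,400.7,193.6,s),ray(w5,508.7,159,s5),ray(sc,353.7,347.8)]))
W=Ro.from_euler("xyz",s["eef_rot"],degrees=True).as_matrix()
p=onz(w,200+175/2.2,100+210/2.2,s["tcp_pos"][2]-.1005,s);print("base near, tool coords",W.T@(p-s["tcp_pos"]))
for T in (np.array([.5092,.2865]),V[:2]):
    d=np.array([*T,.2])-s["tcp_pos"];print("delta tool",W.T@d)
E
```

```text
V [0.50852754 0.28572721 0.032     ]
(array([0.5091177 , 0.28668725, 0.03034289]), [np.float64(0.00035456167007502605), np.float64(0.00025204764901950186), np.float64(0.00014174885581454269)])
base near, tool coords [-0.00082778  0.1005123   0.0171215 ]
delta tool [0.12359757 0.00058235 0.00297183]
delta tool [0.12272555 0.00058321 0.0035094 ]
```

Request:
jog_arm(
  steps=[
    [0.7,0.02,0,0.001,0],
    [0.7,0.035,0,0.001,0],
    [0.7,0.035,0,0.001,0],
    [0.7,0.024,0,0.001,0],
    [0.7,0.01,0.01,0,0],
    [0.7,0,0.025,0,0],
    [0.7,0,0.02,0,0],
    [0.7,0,0.005,0,0],
    [0.7,0,0,0,0],
    [0.7,0,0,0,0],
  ],
)

```text
time_s: 10.15
tcp_pos: [0.5091, 0.2867, 0.1416]
eef_rot: [-90.0, 0.0, 80.6]
contact_force: [-0.5, -0.1, -0.7]
gripper_width: 0.0296
```

```bash
python3 - <<'E'
from h import *
c,s=shot("wrist","w10");print(s["tcp_pos"],s["eef_rot"],s["time_s"],s["gripper_width"])
a=cv2.imread("pics/w10.png");cv2.imwrite("pics/w10b.png",cv2.resize(a[150:330,170:390],None,fx=3.3,fy=3.3,interpolation=2))
k,_=shot("side","side10");k,_=shot("scene","scene10")
b=cv2.imread("pics/scene10.png")[250:420,230:420];d=cv2.imread("pics/side10.png")[100:220,230:350]
cv2.imwrite("pics/v10.png",np.hstack([cv2.resize(b,(425,380),interpolation=2),cv2.resize(d,(370,380),interpolation=2)]))
E
```

```text
[0.5091484  0.2867198  0.14157754] [-9.00190177e+01  1.38893184e-02  8.05685637e+01] 10.15 0.02959709490691813
```

View pics/w10b.png

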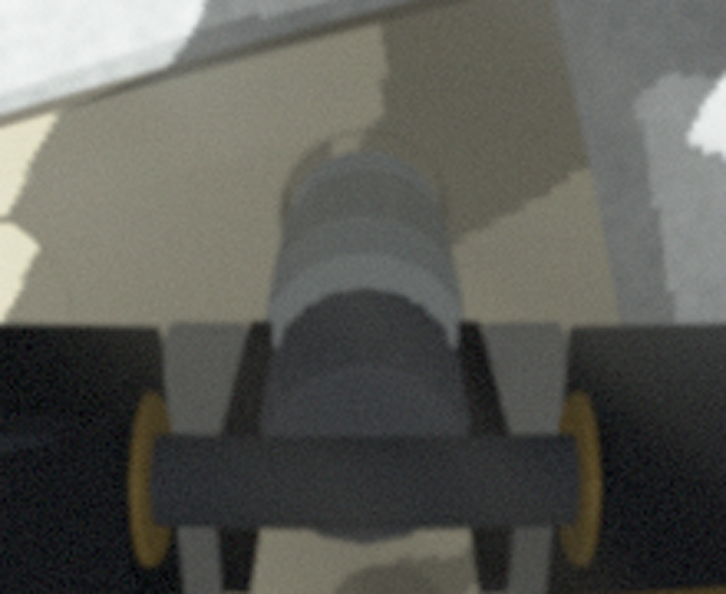

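View pics/v10.png

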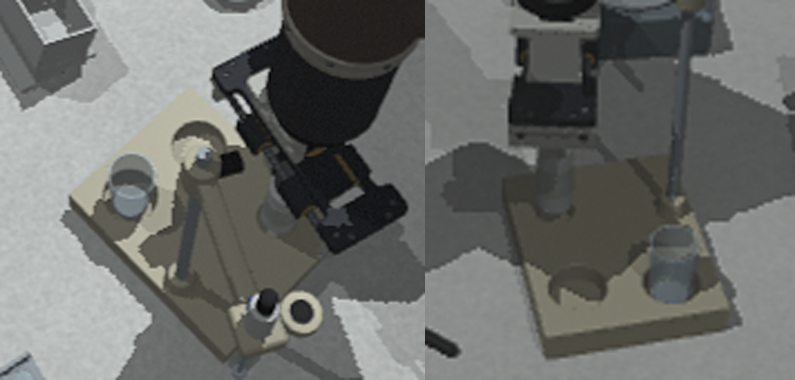

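```bash
python3 - <<'E'
from h import *
import pickle
w,s=pickle.load(open("w10.pkl","rb"))
W=Ro.from_euler("xyz",s["eef_rot"],degrees=True).as_matrix()
p=onz(w,280.6,190.3,.032,s);t=W.T@(p-s["tcp_pos"]);print("rim near tool",t,"-> centre z",t[2]-.02)
p=onz(w,170+366/3.3,150+150/3.3,s["tcp_pos"][2]-.101,s);t=W.T@(p-s["tcp_pos"]);print("base near tool",t,"-> centre z",t[2]-.018)
E
```

```text
rim near tool [-8.37597748e-06  1.09571217e-01  1.90965773e-02] -> centre z -0.0009034227420088407
base near tool [0.0002118  0.10099431 0.0170043 ] -> centre z -0.000995700237341083
```

Rim and vial base coincide within 0.3 mm, so I'll lower it in small steps and watch the force.

Request:
jog_arm(
  steps=[
    [0.7,0,0.008,0,0],
    [0.7,0,0.008,0,0],
    [0.7,0,0.005,0,0],
    [0.7,0,0.003,0,0],
    [0.7,0,0,0,0],
    [0.7,0,0,0,0],
  ],
)

```text
time_s: 10.8
tcp_pos: [0.5086, 0.2872, 0.1167]
eef_rot: [-90.0, 0.0, 80.6]
contact_force: [-0.1, 0.1, -0.7]
gripper_width: 0.0295
```

Request:
jog_arm(
  steps=[
    [0.7,0,0.002,0,0],
    [0.7,0,0.0015,0,0],
    [0.7,0,0,0,0],
    [0.7,0,0,0,0],
  ],
)

```text
time_s: 11.13
tcp_pos: [0.5087, 0.2873, 0.1136]
eef_rot: [-90.0, 0.0, 80.6]
contact_force: [0.8, -1.1, 0.5]
gripper_width: 0.0292
```

Request:
jog_arm(
  steps=[
    [0.7,0,0.001,0,0],
    [0.6,0,0,0,0],
    [0.4,0,0,0,0],
    [0.4,0,0,0,0],
    [0.4,0,0,0,0],
    [0.4,0,-0.02,0,0],
    [0.4,0,-0.03,0,0],
    [0.4,0,-0.03,0,0],
    [0.4,0,-0.03,0,0],
    [0.4,0,0,0,0],
  ],
)

```text
time_s: 11.97
tcp_pos: [0.5112, 0.2889, 0.2292]
eef_rot: [-90.4, -0.4, 80.7]
contact_force: [1.4, -0.3, 0.7]
gripper_width: 0.0526
```

Request:
jog_arm(
  steps=[
    [0.4,-0.03,0,0,0],
    [0.4,-0.04,0,0,0],
    [0.4,-0.04,0,0,0],
    [0.4,-0.04,0,-0.01,0],
    [0.4,-0.04,0,-0.01,0],
    [0.4,-0.03,0,-0.005,0],
    [0.4,0,0,0,0],
    [0.4,0,0,0,0],
  ],
)

```text
time_s: 12.63
tcp_pos: [0.4973, 0.0646, 0.2226]
eef_rot: [-90.0, -0.0, 80.4]
contact_force: [1.2, 0.1, 0.6]
gripper_width: 0.0524
```

```bash
python3 - <<'E'
from h import *
c,s=shot("wrist","w11");print(s["tcp_pos"],s["eef_rot"],s["time_s"],s["gripper_width"])
k,_=shot("side","side11");k,_=shot("scene","scene11")
b=cv2.imread("pics/scene11.png")[250:420,230:420];d=cv2.imread("pics/side11.png")[100:220,230:350]
cv2.imwrite("pics/v11.png",np.hstack([cv2.resize(b,(425,380),interpolation=2),cv2.resize(d,(370,380),interpolation=2)]))
E
```

```text
[0.49733861 0.06464273 0.22263215] [-9.00166798e+01 -1.65683634e-02  8.04324405e+01] 12.6333 0.05242950226766004
```

View pics/w11.png

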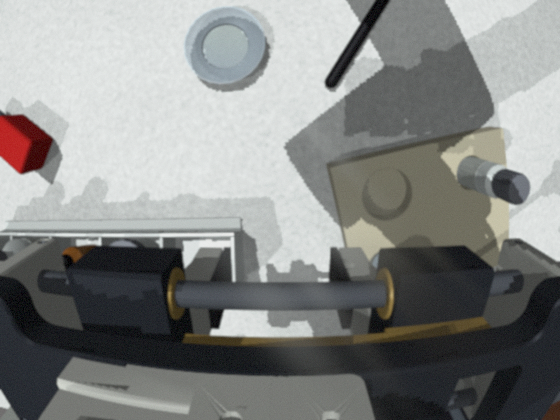

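View pics/v11.png

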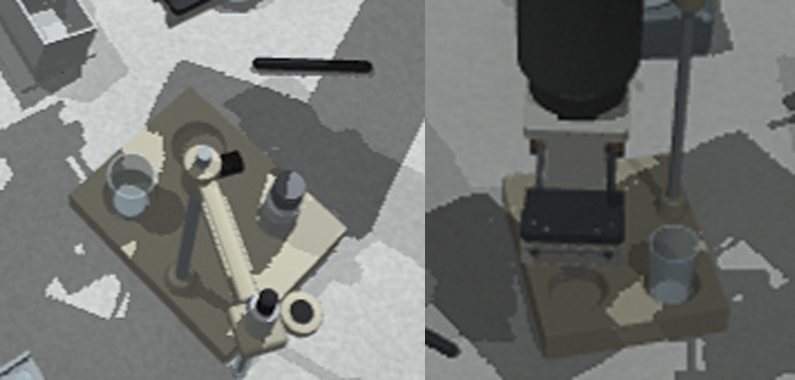

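The vial stands in the small well, with its cap at (515,187) in the wrist view. I'll check its top height and centre, and re-measure the large well.

```bash
python3 - <<'E'
from h import *
import pickle
w,s=pickle.load(open("w11.pkl","rb"));sc=pickle.load(open("scene11.pkl","rb"))[0]
A=captop(w,516,187,60,150);print(A)
S=captop(sc,230+289*.447,250+183*.447,60,150);print(S)
if A and S: print(tri([ray(w,*A[2][0],s),ray(sc,*S[2][0])]))
for X in ([.5091,.2866,.122],[.5091,.2866,.032]): print(proj(w,X,s),proj(sc,X))
a=w["image"][:,:,::-1];cv2.imwrite("pics/w11b.png",np.hstack([cv2.resize(a[150:240,330:440],(440,360),interpolation=2),cv2.resize(a[140:220,450:535],(355,360),interpolation=2)]))
E
```

```text
([509, 172, 21, 31, 461], array([518.75488069, 186.48806941]), ((518.7180786132812, 186.34759521484375), (19.888608932495117, 28.826976776123047), 173.4644775390625))
([354, 327, 13, 12, 131], array([359.64885496, 332.54198473]), ((359.6479797363281, 332.5463562011719), (11.65474796295166, 12.544440269470215), 110.61366271972656))
(array([0.50731926, 0.28793598, 0.11980609]), [np.float64(0.0010288034837848152), np.float64(0.0010288034837848913)])
[518.49216272 189.80500442] [359.23097928 332.10169925]
[470.53000919 172.21224952] [353.73713747 347.4476655 ]
```

View pics/w11b.png

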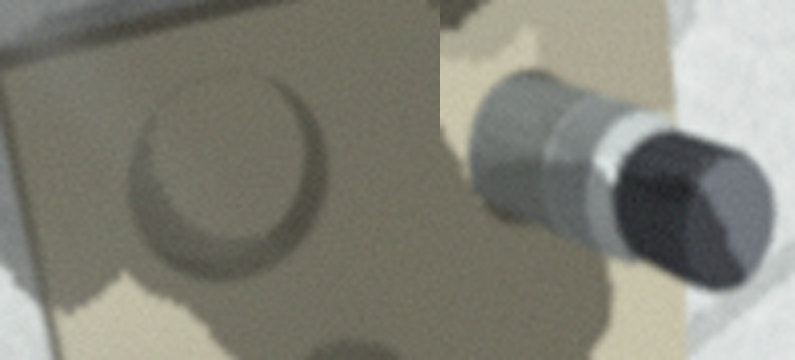

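```bash
python3 - <<'E'
from h import *
import pickle
w,s=pickle.load(open("w11.pkl","rb"));w5,s5=pickle.load(open("w5.pkl","rb"))
print(onz(w,386.9,193.9,.032,s),onz(w5,443.1,176,.032,s5),tri([ray(w,386.9,193.9,s),ray(w5,443.1,176,s5)]))
W=Ro.from_euler("xyz",s["eef_rot"],degrees=True).as_matrix();print("to bottle",W.T@(np.array([.496,-.257,.2])-s["tcp_pos"]))
E
```

```text
[0.51885574 0.17807423 0.032     ] [0.51884544 0.17778674 0.032     ] (array([0.51920406, 0.17846255, 0.03071875]), [np.float64(2.3163963744529783e-05), np.float64(2.3163963744616146e-05)])
to bottle [-0.3173978   0.02255555 -0.05213383]
```

Large well centre is (0.519, 0.178), with the rim at z 0.031. Now the bottle.

Request:
jog_arm(
  steps=[
    [0.4,-0.027,0,-0.005,0],
    [0.4,-0.04,0,-0.007,0],
    [0.4,-0.04,0,-0.007,0],
    [0.4,-0.04,0,-0.007,0],
    [0.4,-0.04,0,-0.007,0],
    [0.4,-0.04,0,-0.007,0],
    [0.4,-0.04,0,-0.006,0],
    [0.4,-0.03,0,-0.004,0],
    [0.4,-0.02,0,-0.002,0],
    [0.4,0,0.025,0,0],
    [0.4,0,0.02,0,0],
    [0.4,0,0,0,0],
  ],
)

```text
time_s: 13.78
tcp_pos: [0.4953, -0.2539, 0.1734]
eef_rot: [-89.6, -0.1, 80.6]
contact_force: [-0.3, 1.1, -0.8]
gripper_width: 0.0529
```

```bash
python3 - <<'E'
from h import *
c,s=shot("wrist","w12");print(s["tcp_pos"],s["eef_rot"],s["time_s"],s["gripper_width"])
W=Ro.from_euler("xyz",s["eef_rot"],degrees=True).as_matrix();print("to bottle",W.T@(np.array([.496,-.257,.134])-s["tcp_pos"]))
E
```

```text
[ 0.49525629 -0.25390081  0.17335042] [-8.96236874e+01 -6.18330819e-02  8.05788893e+01] 13.7833 0.052857125242213955
to bottle [-0.00297812  0.03933823 -0.00149938]
```

View pics/w12.png

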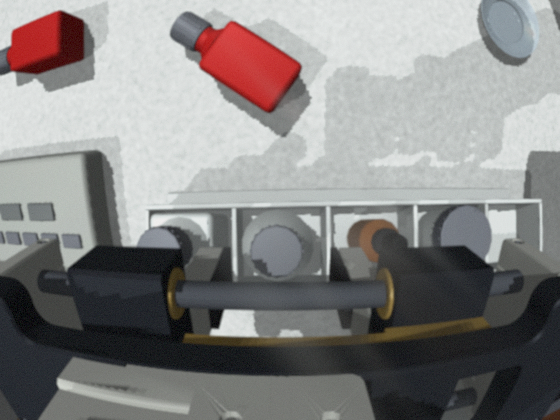

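The bottle cap at (277,250) sits between the fingers, with the square cap and the dropper teat clear outside them.

Request:
jog_arm(
  steps=[
    [0.4,-0.003,0,-0.001,0],
    [0.4,0,0.02,0,0],
    [0.4,0,0.018,0,0],
    [0.4,0,0,0,0],
    [0.7,0,0,0,0],
    [0.7,0,0,0,0],
    [0.7,0,0,0,0],
    [0.7,0,0,0,0],
    [0.7,0,0,0,0],
  ],
  squeeze=25,
)

```text
time_s: 14.58
tcp_pos: [0.498, -0.2581, 0.1407]
eef_rot: [-90.1, -0.0, 80.6]
contact_force: [-1.4, 3.0, 5.3]
gripper_width: 0.0292
```

Request:
jog_arm(
  steps=[
    [0.7,0,-0.0095,0.0031,0],
    [0.7,0,-0.019,0.0062,0],
    [0.7,0,-0.019,0.0062,0],
    [0.7,0,-0.0285,0.0093,0],
    [0.7,0,-0.0285,0.0093,0],
    [0.7,0,-0.02,0,0],
    [0.7,0,0,0,0],
    [0.7,0,0,0,0],
  ],
)

```text
time_s: 15.25
tcp_pos: [0.4639, -0.2527, 0.2658]
eef_rot: [-90.2, -0.0, 80.6]
contact_force: [0.2, 0.5, -2.9]
gripper_width: 0.0292
```

```bash
python3 - <<'E'
from h import *
k,s=shot("side","side13");k,_=shot("scene","scene13")
print(s["tcp_pos"],s["time_s"],s["gripper_width"],s["contact_force"])
b=cv2.imread("pics/scene13.png")[100:320,130:370];d=cv2.imread("pics/side13.png")[200:390,210:370]
cv2.imwrite("pics/v13.png",np.hstack([cv2.resize(b,(425,390),interpolation=2),cv2.resize(d,(330,390),interpolation=2)]))
E
```

```text
[ 0.46391258 -0.25268249  0.26579253] 15.25 0.029226603864611834 [ 0.24304418  0.50735514 -2.91929303]
```

View pics/v13.png

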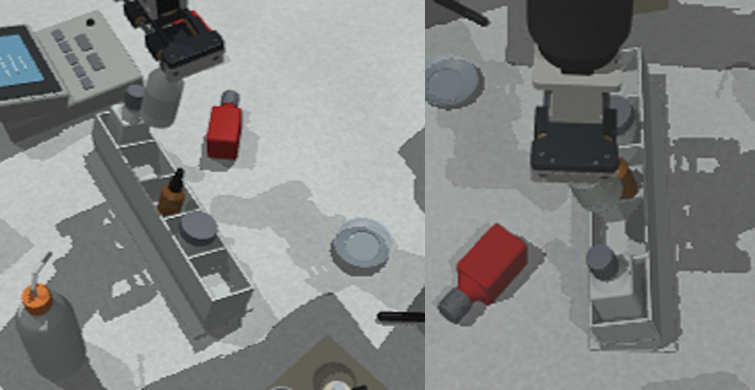

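The bottle is out cleanly and still leaning. I'll carry it high to the clear table patch.

Request:
jog_arm(
  steps=[
    [0.7,0,-0.02,0.02,0],
    [0.7,0.02,-0.015,0.0145,0],
    [0.7,0.035,0,0.01,0],
    [0.7,0.04,0,0.01,0],
    [0.7,0.04,0,0.01,0],
    [0.7,0.04,0,0,0],
    [0.7,0.04,0,0,0],
    [0.7,0.04,0,0,0],
    [0.7,0.035,0,0,0],
    [0.7,0.021,0,0,0],
    [0.7,0,0,0,0],
    [0.7,0,0,0,0],
  ],
)

```text
time_s: 16.35
tcp_pos: [0.4505, 0.0656, 0.2976]
eef_rot: [-89.8, 0.1, 80.7]
contact_force: [-0.6, 0.2, -1.8]
gripper_width: 0.0291
```

```bash
python3 - <<'E'
from h import *
k,s=shot("side","side14");k,_=shot("scene","scene14");k,_=shot("wrist","w14")
print(s["tcp_pos"],s["time_s"],s["gripper_width"],s["contact_force"])
b=cv2.imread("pics/scene14.png")[180:400,200:420];d=cv2.imread("pics/side14.png")[130:290,210:370]
cv2.imwrite("pics/v14.png",np.hstack([cv2.resize(b,(390,390),interpolation=2),cv2.resize(d,(390,390),interpolation=2)]))
E
```

```text
[0.45047922 0.06564631 0.29758375] 16.35 0.02906753979357506 [-0.62877645  0.22434842 -1.79644429]
```

View pics/v14.png

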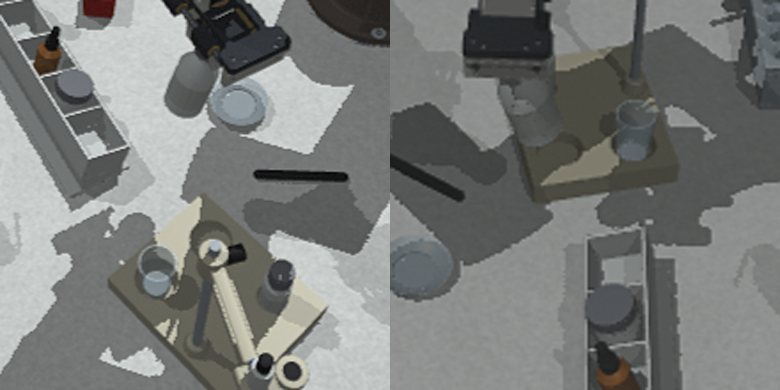

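View pics/w14.png

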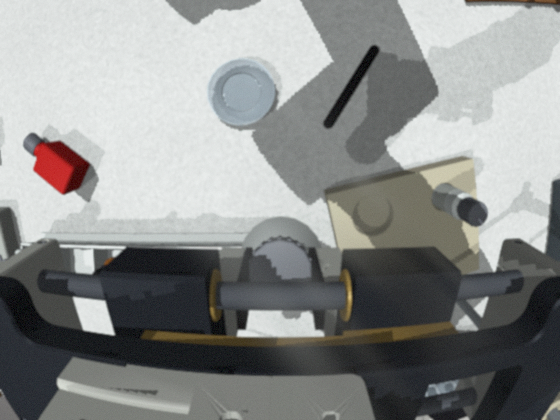

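Request:
jog_arm(
  steps=[
    [0.7,0,0.02,0,0],
    [0.7,0,0.035,0,0],
    [0.7,0,0.035,0,0],
    [0.7,0,0.035,0,0],
    [0.7,0,0.025,0,0],
    [0.7,0,0.015,0,0],
    [0.7,0,0.007,0,0],
    [0.7,0,0,0,0],
    [0.7,0,0,0,0],
  ],
)

```text
time_s: 17.25
tcp_pos: [0.4514, 0.0643, 0.1276]
eef_rot: [-90.0, 0.0, 80.6]
contact_force: [0.4, -0.0, -0.7]
gripper_width: 0.0292
```

Request:
jog_arm(
  steps=[
    [0.7,0,0.0015,0,0],
    [0.7,0,0.0015,0,0],
    [0.7,0,0.0015,0,0],
    [0.7,0,0,0,0],
    [0.7,0,0,0,0],
  ],
)

```text
time_s: 17.67
tcp_pos: [0.4511, 0.0648, 0.1228]
eef_rot: [-90.0, -0.0, 80.6]
contact_force: [0.2, 0.0, -1.6]
gripper_width: 0.0293
```

Request:
jog_arm(
  steps=[
    [0.7,0,0.0015,0,0],
    [0.7,0,0.0015,0,0],
    [0.7,0,0.0015,0,0],
    [0.7,0,0,0,0],
    [0.7,0,0,0,0],
  ],
)

```text
time_s: 18.08
tcp_pos: [0.4509, 0.0647, 0.1179]
eef_rot: [-90.0, 0.0, 80.6]
contact_force: [-0.3, 0.2, -1.9]
gripper_width: 0.0294
```

Request:
jog_arm(
  steps=[
    [0.7,0,0,0,0],
    [0.7,0,0,-0.004,0],
    [0.7,0,0,-0.004,0],
    [0.7,0,0,-0.004,0],
    [0.7,0,0,-0.004,0],
    [0.7,0,0,-0.004,0],
    [0.7,0,0,-0.004,0],
    [0.7,0,0,-0.004,0],
    [0.7,0,0,-0.004,0],
    [0.7,0,0,-0.002,0],
    [0.7,0,0,0,0],
  ],
  squeeze=4,
)

```text
time_s: 19.0
tcp_pos: [0.485, 0.0591, 0.118]
eef_rot: [-90.0, 0.0, 80.6]
contact_force: [0.3, -0.0, -2.2]
gripper_width: 0.0298
```

```bash
python3 - <<'E'
from h import *
k,s=shot("side","side15");k,_=shot("scene","scene15");k,_=shot("wrist","w15")
print(s["tcp_pos"],s["time_s"],s["gripper_width"],s["contact_force"])
b=cv2.imread("pics/scene15.png")[180:320,220:360];d=cv2.imread("pics/side15.png")[130:260,220:350]
cv2.imwrite("pics/v15.png",np.hstack([cv2.resize(b,(390,390),interpolation=2),cv2.resize(d,(390,390),interpolation=2)]))
E
```

```text
[0.48503916 0.05913408 0.1180115 ] 19.0 0.029776863781327333 [ 0.27832972 -0.02885358 -2.18526285]
```

View pics/v15.png

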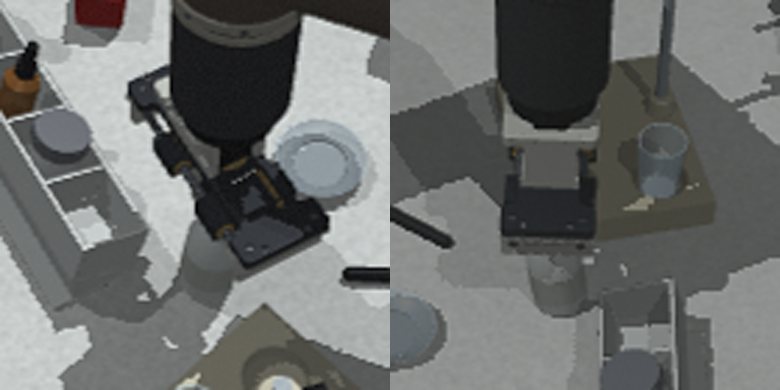

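The wrist still carries the full weight, so the bottle has not touched the table yet. I'll go lower in small steps with the firm grip.

Request:
jog_arm(
  steps=[
    [0.7,0,0,0.004,0],
    [0.7,0,0,0.01,0],
    [0.7,0,0,0.01,0],
    [0.7,0,0,0.01,0],
    [0.7,0,0.001,0,0],
    [0.7,0,0.001,0,0],
    [0.7,0,0.001,0,0],
    [0.7,0,0,0,0],
    [0.7,0,0,0,0],
  ],
  squeeze=10,
)

```text
time_s: 19.9
tcp_pos: [0.4527, 0.0653, 0.1164]
eef_rot: [-90.2, -0.1, 80.7]
contact_force: [0.2, -0.6, 7.9]
gripper_width: 0.0296
```

```bash
python3 - <<'E'
from h import *
k,s=shot("side","side16");k,_=shot("scene","scene16");k,_=shot("wrist","w16")
print(s["tcp_pos"],s["time_s"],s["gripper_width"],s["contact_force"],s["moment"])
d=cv2.imread("pics/side16.png")[130:260,200:330];b=cv2.imread("pics/w16.png")[160:340,180:380]
cv2.imwrite("pics/v16.png",np.hstack([cv2.resize(b,(420,390),interpolation=2),cv2.resize(d,(380,390),interpolation=2)]))
E
```

```text
[0.452697   0.06529862 0.11639814] 19.9 0.029550479824500656 [ 0.19364659 -0.56745945  7.94945218] [-0.66736282 -0.21166704  0.02355173]
```

View pics/v16.png

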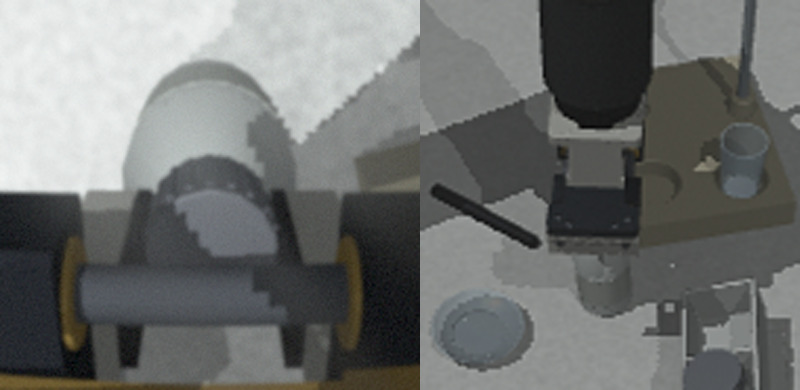

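Contact is made (8 N), and the bottle now looks close to upright, having swung under the light grip. Releasing so it stands flat.

Request:
jog_arm(
  steps=[
    [0.65,0,0,0,0],
    [0.5,0,0,0,0],
    [0.5,0,0,0,0],
    [0.4,0,0,0,0],
    [0.4,0,0,0,0],
    [0.4,0,-0.01,0,0],
    [0.4,0,-0.02,0,0],
    [0.4,0,-0.02,0,0],
    [0.4,0,0,0,0],
    [0.4,0,0,0,0],
  ],
)

```text
time_s: 20.88
tcp_pos: [0.4516, 0.0651, 0.1659]
eef_rot: [-90.1, -0.1, 80.6]
contact_force: [0.1, 0.9, -1.0]
gripper_width: 0.0529
```

```bash
python3 - <<'E'
from h import *
w,s=shot("wrist","w17");k,_=shot("side","side17")
print(s["tcp_pos"],s["time_s"],s["gripper_width"],s["contact_force"])
d=cv2.imread("pics/side17.png")[130:260,200:330];b=cv2.imread("pics/w17.png")[160:340,180:380]
cv2.imwrite("pics/v17.png",np.hstack([cv2.resize(b,(420,390),interpolation=2),cv2.resize(d,(380,390),interpolation=2)]))
E
```

```text
[0.45155961 0.06513986 0.16592186] 20.8833 0.05294213994824432 [ 0.05950654  0.86429984 -0.95212631]
```

View pics/v17.png

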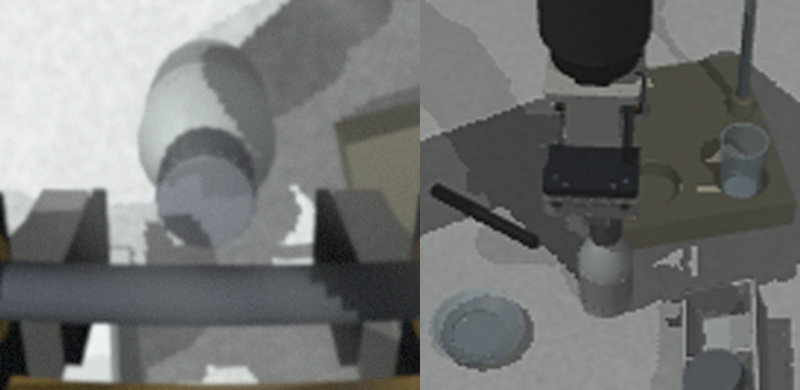

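The bottle stands free on the table, with its cap top at (278.6,252.3) in the wrist view. Now I locate it.

```bash
python3 - <<'E'
from h import *
import pickle
w,s=pickle.load(open("w17.pkl","rb"));sd=pickle.load(open("side17.pkl","rb"))[0]
W=Ro.from_euler("xyz",s["eef_rot"],degrees=True).as_matrix()
X=onz(w,278.6,252.3,.12,s);print("cap",X,"tool",W.T@(X-s["tcp_pos"]))
n=onz(w,180+210/2.1,160+38*.4615,0,s);t=W.T@(n-s["tcp_pos"]);print("base near tool",t,"axis z",t[2]-.026)
E
```

```text
cap [0.45731306 0.06289676 0.12      ] tool [-0.0013504   0.04593044 -0.00596003]
base near tool [-0.00046076  0.16588766  0.01889408] axis z -0.007105922018507585
```

Cap and base axes agree within about 1 mm, so the bottle is upright. Centring 6.5 mm ahead, then down and grip.

Request:
jog_arm(
  steps=[
    [0.4,-0.001,0,-0.0065,0],
    [0.4,0,0.02,0,0],
    [0.4,0,0.02,0,0],
    [0.4,0,0.014,0,0],
    [0.4,0,0,0,0],
    [0.4,0,0,0,0],
    [0.7,0,0,0,0],
    [0.7,0,0,0,0],
    [0.7,0,0,0,0],
    [0.7,0,0,0,0],
    [0.7,0,0,0,0],
  ],
  squeeze=25,
)

```text
time_s: 21.9
tcp_pos: [0.4576, 0.0628, 0.1117]
eef_rot: [-90.1, -0.0, 80.6]
contact_force: [-0.3, -0.8, 2.1]
gripper_width: 0.0293
```

Request:
jog_arm(
  steps=[
    [0.7,0,-0.01,0,0],
    [0.7,0,-0.03,0,0],
    [0.7,0,-0.03,0,0],
    [0.7,0,-0.03,0,0],
    [0.7,0,-0.01,0,0],
    [0.7,0,0,0,0],
    [0.7,0,0,0,0],
    [0.7,0,0,0,0],
  ],
)

```text
time_s: 22.57
tcp_pos: [0.4563, 0.0624, 0.2196]
eef_rot: [-89.9, 0.0, 80.6]
contact_force: [0.0, 0.6, -2.0]
gripper_width: 0.0292
```

```bash
python3 - <<'E'
from h import *
w,s=shot("wrist","w18")
print(s["tcp_pos"],s["eef_rot"],s["time_s"],s["gripper_width"],s["contact_force"])
W=Ro.from_euler("xyz",s["eef_rot"],degrees=True).as_matrix();print("to well",W.T@(np.array([.519,.1783,.2])-s["tcp_pos"]))
b=cv2.imread("pics/w18.png")[140:340,180:480]
cv2.imwrite("pics/v18.png",cv2.resize(b,None,fx=2.6,fy=2.6,interpolation=2))
E
```

```text
[0.45626443 0.06238748 0.21962125] [-8.98848254e+01  4.91717865e-02  8.05822994e+01] 22.5667 0.02922781722006448 [ 0.04964106  0.57568185 -2.00491097]
to well [ 0.12463247  0.01942797 -0.04296229]
```

View pics/v18.png

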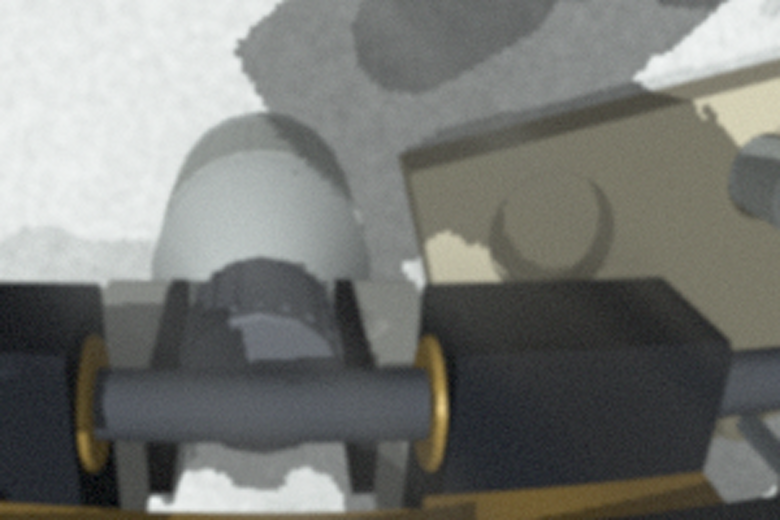

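Request:
jog_arm(
  steps=[
    [0.7,0.02,0,-0.01,0],
    [0.7,0.03,0,-0.012,0],
    [0.7,0.03,0,-0.012,0],
    [0.7,0.025,0,-0.006,0],
    [0.7,0.0195,0.01,-0.003,0],
    [0.7,0,0.03,0,0],
    [0.7,0,0.02,0,0],
    [0.7,0,0.005,0,0],
    [0.7,0,0,0,0],
    [0.7,0,0,0,0],
    [0.7,0,0,0,0],
  ],
)

```text
time_s: 23.53
tcp_pos: [0.5207, 0.1787, 0.1572]
eef_rot: [-90.1, -0.0, 80.6]
contact_force: [0.4, 0.1, -1.1]
gripper_width: 0.0295
```

```bash
python3 - <<'E'
from h import *
w,s=shot("wrist","w19");k,_=shot("side","side19");k2,_=shot("scene","scene19")
print(s["tcp_pos"],s["eef_rot"],s["time_s"],s["contact_force"])
b=cv2.imread("pics/w19.png")[150:330,170:390]
cv2.imwrite("pics/w19b.png",cv2.resize(b,None,fx=3.3,fy=3.3,interpolation=2))
b=cv2.imread("pics/scene19.png")[250:420,230:420];d=cv2.imread("pics/side19.png")[100:220,230:350]
cv2.imwrite("pics/v19.png",np.hstack([cv2.resize(b,(425,380),interpolation=2),cv2.resize(d,(370,380),interpolation=2)]))
W=Ro.from_euler("xyz",s["eef_rot"],degrees=True).as_matrix();print("to well",W.T@(np.array([.519,.1783,.123])-s["tcp_pos"]))
import pickle
w8,s8=pickle.load(open("w18.pkl","rb"));W=Ro.from_euler("xyz",s8["eef_rot"],degrees=True).as_matrix()
p=onz(w8,180+263/2.6,140+112/2.6,s8["tcp_pos"][2]-.111,s8);print("w18 base near tool",W.T@(p-s8["tcp_pos"]))
E
```

```text
[0.52074158 0.17867312 0.15719124] [-9.00787962e+01 -4.79457419e-02  8.06041730e+01] 23.5333 [ 0.37801894  0.06019519 -1.06043344]
to well [-0.00068104  0.03418837  0.00170432]
w18 base near tool [0.00042265 0.11104934 0.02459594]
```

View pics/w19b.png

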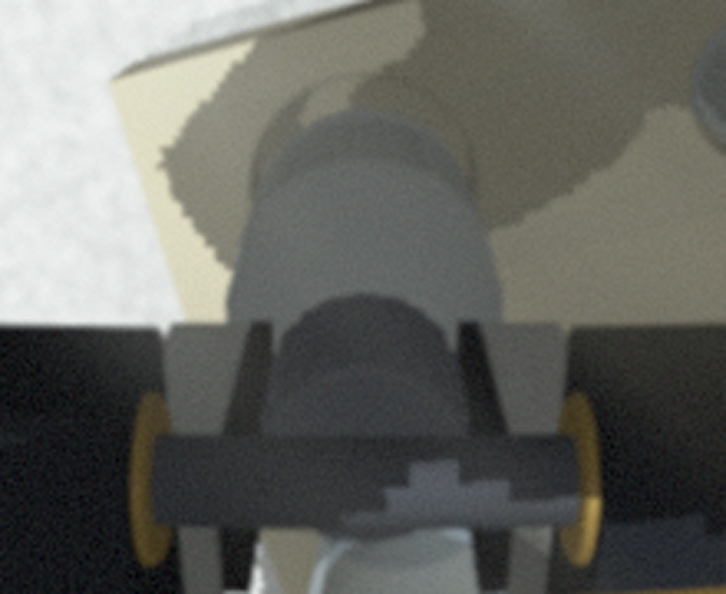

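View pics/v19.png

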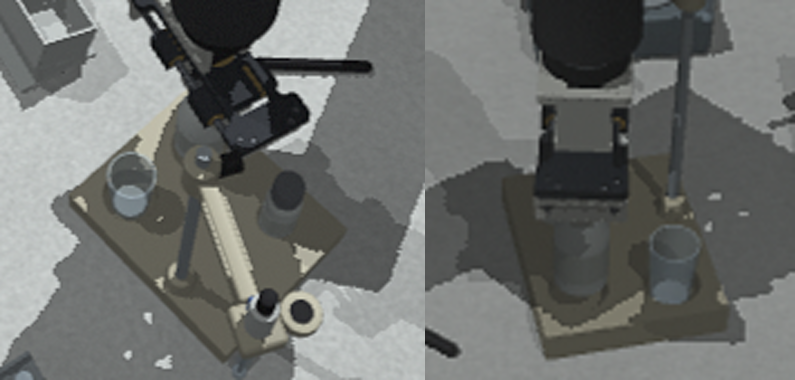

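```bash
python3 - <<'E'
from h import *
import pickle
w,s=pickle.load(open("w19.pkl","rb"))
W=Ro.from_euler("xyz",s["eef_rot"],degrees=True).as_matrix()
p=onz(w,279.4,171.8,.032,s);t=W.T@(p-s["tcp_pos"]);print("rim near",t,"centre z",t[2]-.029)
p=onz(w,280.9,183.3,s["tcp_pos"][2]-.111,s);t=W.T@(p-s["tcp_pos"]);print("base near",t,"centre z",t[2]-.026)
for a in(250,478): print(W.T@(onz(w,170+a/3.3,150+165/3.3,.032,s)-s["tcp_pos"]))
E
```

```text
rim near [-0.00097878  0.12514761  0.03124484] centre z 0.002244840271015066
base near [0.00022482 0.11096673 0.02443114] centre z -0.001568859470089383
[-0.02938943  0.12515687  0.00722207]
[0.02898297 0.12520568 0.00725187]
```

Two estimates agree that the bottle base must shift +3.4 mm along tool z (and -0.5 mm in x). I'll correct that, then lower in small steps.

Request:
jog_arm(
  steps=[
    [0.7,-0.0005,0,0.0033,0],
    [0.7,0,0,0,0],
    [0.7,0,0.008,0,0],
    [0.7,0,0.006,0,0],
    [0.7,0,0.004,0,0],
    [0.7,0,0.004,0,0],
    [0.7,0,0,0,0],
    [0.7,0,0,0,0],
  ],
)

```text
time_s: 24.35
tcp_pos: [0.5166, 0.1784, 0.1336]
eef_rot: [-90.0, 0.0, 80.6]
contact_force: [0.3, 0.1, -1.2]
gripper_width: 0.0295
```

Request:
jog_arm(
  steps=[
    [0.7,0,0.004,0,0],
    [0.7,0,0.003,0,0],
    [0.7,0,0.002,0,0],
    [0.7,0,0,0,0],
    [0.7,0,0,0,0],
  ],
)

```text
time_s: 24.77
tcp_pos: [0.5166, 0.1785, 0.1249]
eef_rot: [-90.0, 0.0, 80.6]
contact_force: [-0.5, 0.5, -0.6]
gripper_width: 0.0293
```

Request:
jog_arm(
  steps=[
    [0.7,0,0.0015,0,0],
    [0.7,0,0.0005,0,0],
    [0.7,0,0,0,0],
    [0.7,0,0,0,0],
  ],
)

```text
time_s: 25.1
tcp_pos: [0.517, 0.1787, 0.1237]
eef_rot: [-90.0, -0.0, 80.6]
contact_force: [-1.9, -0.3, 4.9]
gripper_width: 0.0294
```

Floor contact at the expected height (0.1237 against 0.123 m). Release, rise and look.

Request:
jog_arm(
  steps=[
    [0.62,0,0,0,0],
    [0.5,0,0,0,0],
    [0.4,0,0,0,0],
    [0.4,0,0,0,0],
    [0.4,0,0,0,0],
    [0.4,0,-0.015,0,0],
    [0.4,0,-0.03,0,0],
    [0.4,0,-0.03,0,0],
    [0.4,0,-0.03,0,0],
    [0.4,0,0,0,0],
  ],
)

```text
time_s: 25.93
tcp_pos: [0.5194, 0.1798, 0.2343]
eef_rot: [-90.4, -0.3, 80.7]
contact_force: [0.8, 0.6, -0.3]
gripper_width: 0.0525
```

Request:
jog_arm(
  steps=[
    [0.4,-0.03,0,0,0],
    [0.4,-0.03,0,0,0],
    [0.4,-0.03,0,-0.01,0],
    [0.4,-0.03,0,-0.015,0],
    [0.4,-0.02,0,-0.005,0],
    [0.4,0,0,0,0],
    [0.4,0,0,0,0],
    [0.4,0,0,0,0],
  ],
)

```text
time_s: 26.6
tcp_pos: [0.5234, 0.0355, 0.2279]
eef_rot: [-90.0, -0.0, 80.6]
contact_force: [-0.4, 0.6, 0.4]
gripper_width: 0.0527
```

```bash
python3 - <<'E'
from h import *
w,s=shot("wrist","w20");k,_=shot("side","side20");k2,_=shot("scene","scene20")
print(s["tcp_pos"],s["eef_rot"],s["time_s"],s["contact_force"])
b=cv2.imread("pics/scene20.png")[250:420,230:420];d=cv2.imread("pics/side20.png")[100:220,230:350]
cv2.imwrite("pics/v20.png",np.hstack([cv2.resize(b,(425,380),interpolation=2),cv2.resize(d,(370,380),interpolation=2)]))
for n,x,y,h in(("bottle",.519,.1783,.132),("vial",.5091,.2867,.122)):
    print(n,[proj(c,[x,y,h],s).round(1) for c in(w,k,k2)],[proj(c,[x,y,.032],s).round(1) for c in(w,k,k2)])
E
```

```text
[0.52337461 0.03553612 0.22787014] [-8.99948080e+01 -5.48817903e-03  8.05622085e+01] 26.6 [-0.44830568  0.62445819  0.40100462]
bottle [array([452.1, 185.8]), array([280.6, 166.5]), array([322.4, 296.2])] [array([408.1, 166.5]), array([279.8, 190.8]), array([319., 315.])]
vial [array([536.3, 159.1]), array([272.4, 144.1]), array([359.3, 332.1])] [array([486.7, 147.8]), array([272.2, 165.9]), array([353.8, 347.5])]
```

View pics/w20.png

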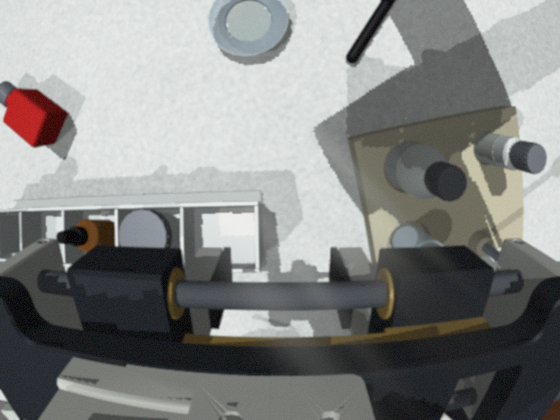

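View pics/v20.png

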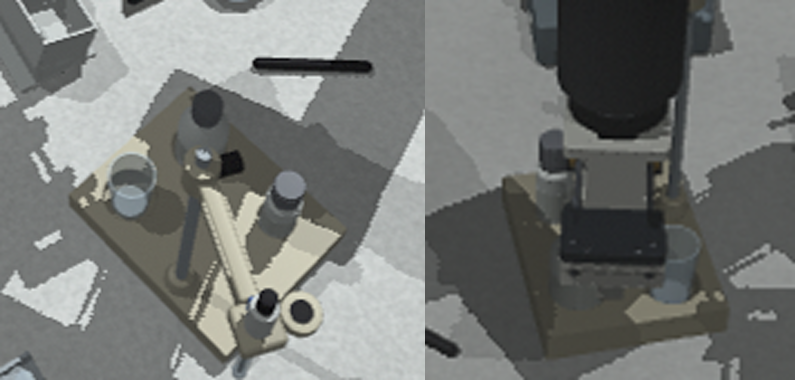

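```bash
python3 - <<'E'
from h import *
import pickle
w,s=pickle.load(open("w20.pkl","rb"));a=w["image"][:,:,::-1].copy()
k2=pickle.load(open("scene20.pkl","rb"))[0]
a=cv2.resize(a[120:220,370:560],None,fx=4.1,fy=4.1,interpolation=2)
for X in([.519,.1783,.132],[.5091,.2867,.122]):
    pts=np.array([(proj(w,np.array(X)+[.015*np.cos(t),.015*np.sin(t),0],s)-[370,120]+.5)*4.1 for t in np.linspace(0,6.28,40)]).astype(np.int32)
    cv2.polylines(a,[pts],True,(0,0,255),1)
cv2.imwrite("pics/w20b.png",a)
for p in((448,181),(527,156)):print(captop(w,*p,50,150))
for p in((322,297),(359,332)):print(captop(k2,*p,50,150))
E
```

```text
None
([520, 143, 26, 31, 558], array([533.96594982, 157.77598566]), ((533.8292846679688, 157.733642578125), (23.26758575439453, 29.192340850830078), 174.9427947998047))
None
([352, 326, 15, 13, 153], array([359.07843137, 332.32026144]), ((359.0724182128906, 332.3128662109375), (12.322700500488281, 14.008220672607422), 102.31319427490234))
```

View pics/w20b.png

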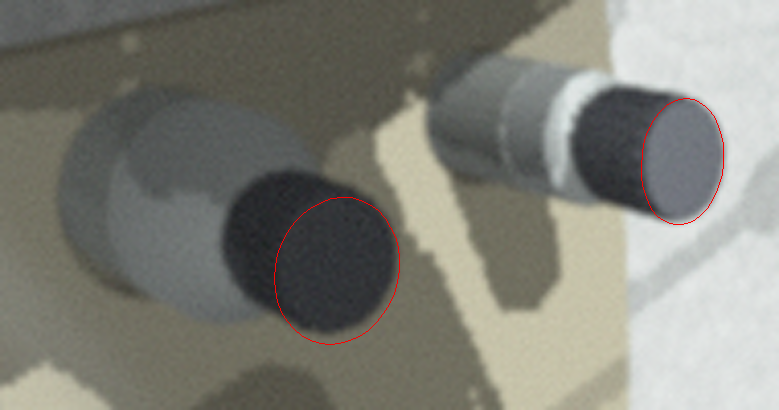

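The predicted cap outlines (red) match the vial, and the bottle within about 2 mm. Last check: has anything left in the bin, or the beaker, moved since the start?

```bash
python3 - <<'E'
import cv2,numpy as np
a=cv2.imread("pics/side0.png");b=cv2.imread("pics/side20.png")
for n,(x,y,w,h) in {"jar":(289,247,26,18),"dropper":(290,268,20,20),"square":(286,318,26,34)}.items():
    t=a[y:y+h,x:x+w];r=cv2.matchTemplate(b[y-12:y+h+12,x-12:x+w+12],t,cv2.TM_CCOEFF_NORMED);_,m,_,l=cv2.minMaxLoc(r);print(n,round(m,3),np.array(l)-12)
a=cv2.imread("pics/scene0.png");b=cv2.imread("pics/scene20.png")
t=a[315:350,272:305];r=cv2.matchTemplate(b[303:362,260:317],t,cv2.TM_CCOEFF_NORMED);_,m,_,l=cv2.minMaxLoc(r);print("beaker",m,np.array(l)-12)
E
```

```text
jar 0.999 [0 0]
dropper 1.0 [0 0]
square 0.887 [0 0]
beaker 0.6250430941581726 [0 0]
```

Request:
jog_arm(
  steps=[
    [0.4,0,0,0,0],
    [0.4,0,0,0,0],
    [0.4,0,0,0,0],
  ],
)

```text
time_s: 27.0
tcp_pos: [0.5234, 0.036, 0.2281]
eef_rot: [-90.0, -0.0, 80.6]
contact_force: [-0.1, -0.9, -0.4]
gripper_width: 0.0523
```

```bash
python3 -c "
from plant import r
print(r.close_job())"
```

```text
the job is handed in; nothing more can be done
None
```

The job is handed in at about 27 s of the 70 s allowed, with the bottle standing in the large front well and the vial in the small one. I lifted each out of the bin by its cap. Because the tool cannot tilt, I stood each one upright on clear table, regripped it, and lowered it into its well.

**Vial:** its cap matches the predicted outline for an upright, seated vial. An earlier two-view reading put the cap about 2 mm off in position and in height. One of the two cap outlines it used was cut by shading, so I trusted the later match.

**Bottle:** it met the well floor at the expected height (0.1237 m against 0.123 m predicted). In the last wrist view its cap sits about 2 mm from the predicted outline, inside the 6 mm limit. The automatic cap-fit failed on its dark cap, so I checked it by eye against the drawn outline and in the scene view.

**Things left alone:**
- **Jar and dropper bottle:** neither shifted in the images.
- **Square bottle:** no shift found, with a weaker image match (0.89) that I put down to changed light and shadow.
- **Beaker:** no shift found, with the weakest match (0.63), also probably lighting, so this is the least certain check.
- **Electrode and boom:** I kept well clear of them and measured no unexpected force.

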